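# Seat a bearing block on a sloping fixture and clamp it

### The job

Set the aluminium bearing block, feet down, into the channel of the blue sloping fixture so that the groove in its underside drops over the brass cross key and it sits fully down on the blue bed. The key can stand a little either way along the channel, so feel whether the block is right home before you start to swing the red-handled clamp over; then close the clamp fully onto the block's foot, let go, and leave the other things on the bench where they are.

Things in the scene. Friction and masses are not known exactly. Their poses are not given: they have to be found in the camera images.
- casting: loose aluminium bearing block, about 0.45 kg, at first flat on the bench right of the fixture. Origin: centre of the underside; z up, y along its length. Base 50 x 150 x 16 mm (x, y, z); feet flat on top at z = 16 for |y| 26 to 75. Along x under its middle runs a groove 13 mm wide, 8 mm deep. A half turn about z changes nothing: either way round is right.
- housing (a point): point in the round-topped housing on the block's middle, on its centre line 43 mm above the underside; axes as the block's. The housing is 30 mm thick in x (flat faces, good to grip), 52 mm wide in y; its crown, 60 mm above the underside, has a radius of 26 mm.
- bed: blue sloping bed, fixed. Origin: middle of the channel floor, 60 mm above the bench. z: the floor's normal, 30 degrees from vertical, leaning to the robot; x: uphill, away from the robot; y: level, along the channel. Channel |x| < 32 mm, 196 mm long, open-ended, between rails 9 mm wide and 8 mm high. A seated block has its underside on z = 0 and its x along the bed's x or -x.
- fixture: dark steel base plate of the fixture, fixed to the bench, under the bed; origin on the bench straight below the bed's origin, z up, y as the bed's. Plate x -45 to 80, y +-100 mm. On the channel floor a round-topped brass key (10 mm wide, 6.5 high) lies across, along x. Its y is NOT reported: -10 to +10 mm. A block resting on its top is 6.5 mm proud; within 3 mm sideways it is guided in.
- clamp (a joint): angle of the clamp arm: 0 = closed, the pad just touching the foot of a fully seated block; grows as it opens (1.57: arm along the bed's normal). Range -0.06 to 2.35; starts open at 1.95 to 2.2. A stiff friction hinge (0.4 N m): it stays where it is left.
- clamp_hinge (a point): point on the clamp's hinge axis, at x = 48, y = 60, z = 32 mm in the bed's frame; the axis is the bed's y. Axes as the bed's.
- clamp_handle (a point): middle of the red cross bar on the clamp arm's free end: a cylinder 18 mm thick, 36 mm long along the hinge axis (bed's y); pinched by its flat ends it turns between the fingers. At angle q it is at hinge + 116 mm * (-cos q, 0, sin q) in the bed's frame. Arm 14 mm wide (y), 12 thick, pad 44 mm from the hinge. Axes turn with the arm: x points to the hinge.
- cap: black knurled screw cap, 46 mm across, 28 mm high, standing on the bench; a bystander; origin at its underside centre
- wedge: dark plastic wedge gauge, 110 mm long, 30 mm wide, up to 34 mm high, lying on the bench; a bystander; origin at its underside centre
- green_tape: roll of green tape, 60 mm across, 24 mm high; a bystander; origin at its underside centre
- marker: white, red and green marker pen, 165 mm long, 21 mm wide, lying on the bench; a bystander; origin at its underside centre

How it is judged:
By the outcome, as a careful person would: the job done as asked, in the order asked, and still so for the second after the job is handed in, with the robot touching nothing.
It also fails if it takes over 72 s, if anything falls off the work surface, if the arm or the gripper's body presses on something with over 40 N, if the wrist force passes 120 N, or if a joint passes its speed limit or range.

### The arm

A 7-joint arm with a two-finger parallel gripper is mounted at the origin on a cart in front of the work surface, level with it; the furniture and walls round the work are solid. World frame = base frame: x ahead of the robot, y to its left, z up, the work surface at z = 0. Lengths are in m, angles in rad, forces in N, time in s.
With the tool pointing down it reaches from about 0.425 to 0.925 m from the base axis. Payload 6.8 kg.
Tool frame: the origin (TCP) lies midway between the tips of the shut fingers; the grasp point (between the pads) lies 19 mm behind it; z points along the fingers, y is the line along which they close (so a half turn about z gives the same grasp; the last joint's range is limited). The gripper opens to 85 mm and grips with 20 to 120 N. Pads are 22 mm wide; open, the fingers measure 114 mm over their backs; the gripper's body (76 mm by 85 mm) begins 54 mm behind the grasp point. The pads swing forward as they close: fully open they stand 13 mm farther back than shut.
Start: joints at [1.118, 0.477, 0.022, 1.555, -0.011, 1.109, -0.083], TCP at [0.228, -0.635, 0.231] pointing down, gripper open.
Joint ranges: [-2.96, 2.96], [-0.34, 2.1], [-1.41, 1.46], [0.24, 2.44], [-1.37, 4.51], [0.17, 1.92], [-2.96, 2.96]. Speed limits (rad/s): [2.39, 2.39, 3.14, 3.14, 3.14, 3.14, 3.14].

### API

Orientations are given as a unit quaternion [w, x, y, z].
In Python, from station import bot gives the robot as it stands.
- The arm moves only by the tool jog_arm, never from a script. Its argument "rows" is a list of rows, each an object of numbers: "fingers": the finger opening in mm, from 0 to 85.4; "x", "y", "z": the shift along the tool's x, y, z in mm; "ax", "ay", "az": the turn, a rotation vector about the tool's x, y, z in degrees. A call has exactly 8 rows; each row shifts and turns the commanded pose from where the row before left it, along the tool's axes as they then stand; what a row does not reach is not made up. A row lasts 1/10 s, in which the tool goes at most 50 mm and 8.59 degrees, less where a joint would pass 70% of its speed; a pose out of reach is approached as far as the arm can. A call with a gripper value outside its range is refused whole. The fingers move at their own pace and stop on an object; "force" is the grip in N (left out, the last holds). Time passes only in rows, so rows that do not move let the fingers close, or fill a call up. It gives the time, the measured TCP pose, the force, the opening and the grip force at its end, in the units of the state.
- bot.get_obs(): the state, without advancing time (a new reading comes with each control period).
- bot.read_camera(name): name is "scene" or "top" or "wrist"; returns a dict with "pixels" (384x512x3 uint8, red, green, blue), "vertical_fov" (degrees; the focal length in pixels is half the picture's height over the tangent of half this angle, whatever the lens; pixels are square), "cx", "cy" (the principal point, pixels), "dist_coeffs" ([k1, k2, p1, p2, k3] as OpenCV has them; the pictures are not rectified), "world_from_camera" (4x4, takes a point from camera to world coordinates). Camera axes: x right, y down, z forward; pixel columns grow to the right and rows downward; lengths in m; the calibration is good to about 2 mm. A picture is of the moment at which its call begins. There is no depth.
- bot.hand_in(): hands the job in; it is judged then, once.
The state is a dict: "t": time; "q": joint angles; "joint_vel": joint speeds; "joint_torque": joint torques, N m; "eef_pos": TCP position; "tool_rot": TCP orientation; "contact_force": force on the tool from outside, world axes, zero at the start; "torque": the same for the moment, N m; "gripper_width": opening from 0.0 (shut) to 1.0 (fully open); "grasp_force": force on a finger pad.
Only numpy, scipy, OpenCV 4.12 (cv2) and the standard library are available. Lean on these libraries where they do the work, as an engineer would, in place of code of your own. Each camera call takes 0.05 s, during which the arm holds its last target. There are 200 camera calls.

## Working session

There is one attempt and no reset: what is moved stays moved. The work goes in short steps, Python scripts to look and compute and a tool call to move; the robot and the scene stay as the last step left them, time stands still between calls to the robot, and variables do not carry over. Pictures are saved under pics/ and viewed, at most 10 in all, crops included, and the job is handed in when it is done.

Besides the shell and the picture viewer there is one more tool, called as name(argument=value, ...) on one line, values as JSON. jog_arm: Moves the arm, as the interface text tells. Its arguments: {"type":"object","properties":{"rows":{"type":"array","items":{"type":"object","properties":{"fingers":{"type":"number"},"x":{"type":"number"},"y":{"type":"number"},"z":{"type":"number"},"ax":{"type":"number"},"ay":{"type":"number"},"az":{"type":"number"}}}},"force":{"type":"number"}},"required":["rows"]}

```bash
mkdir -p pics; ls; cat > h.py <<'E'
import numpy as np, cv2
from station import bot
def cam(n):
    c=bot.read_camera(n); h,w=c["pixels"].shape[:2]
    f=h/2/np.tan(np.radians(c["vertical_fov"]/2))
    c["K"]=np.array([[f,0,c["cx"]],[0,f,c["cy"]],[0,0,1.]]); c["d"]=np.array(c["dist_coeffs"],float)
    c["T"]=np.array(c["world_from_camera"]); return c
def ray(c,uv):
    p=cv2.undistortPoints(np.array(uv,float).reshape(-1,1,2),c["K"],c["d"]).reshape(-1,2)
    d=np.c_[p,np.ones(len(p))]@c["T"][:3,:3].T
    return c["T"][:3,3],d
def onz(c,uv,z):
    o,d=ray(c,uv); return o+d*((z-o[2])/d[:,2])[:,None]
def proj(c,P):
    Ti=np.linalg.inv(c["T"]); r,_=cv2.Rodrigues(Ti[:3,:3])
    return cv2.projectPoints(np.array(P,float).reshape(-1,3),r,Ti[:3,3],c["K"],c["d"])[0].reshape(-1,2)
def save(c,n): cv2.imwrite("pics/"+n,c["pixels"][:,:,::-1])
E
python3 - <<'E'
from h import *
np.set_printoptions(precision=4,suppress=True)
ims=[]
for n in("scene","top"):
    c=cam(n); print(n,c["T"],c["vertical_fov"],c["cx"],c["cy"],c["d"]); save(c,n+"1.png")
    np.save(n+"1.npy",c,allow_pickle=True)
print(bot.get_obs())
E
```

```text
pics
scene [[-0.469  -0.6446  0.6038 -0.0849]
 [-0.8831  0.3316 -0.332   0.2292]
 [ 0.0138 -0.6889 -0.7247  0.8767]
 [ 0.      0.      0.      1.    ]] 49.64771324708356 256.460962915668 191.52051246277364 [0.0436 0.     0.     0.     0.    ]
top [[ 0.0211 -0.9874  0.157   0.3735]
 [-0.9997 -0.0224 -0.0061 -0.1352]
 [ 0.0096 -0.1568 -0.9876  1.414 ]
 [ 0.      0.      0.      1.    ]] 48.36895881044353 256.4861661109684 196.70684624362812 [0.0139 0.     0.     0.     0.    ]
{'t': 0.1, 'q': array([ 1.1179,  0.4777,  0.0224,  1.5563, -0.0115,  1.1093, -0.0831]), 'joint_vel': array([ 0.0025, -0.0027,  0.0002, -0.0025, -0.0002,  0.002 , -0.0019]), 'joint_torque': array([  0.0046, -59.7755,   1.6139, -28.1953,   0.0129,   0.005 ,
         0.    ]), 'eef_pos': array([ 0.228 , -0.6348,  0.2304]), 'tool_rot': array([-0.0008,  0.9852,  0.1716, -0.0002]), 'contact_force': array([-0.4109,  0.8585,  0.0458]), 'torque': array([ 0.0168, -0.0337,  0.0191]), 'grasp_force': 0.0, 'gripper_width': 1.002059891235829}
```

View pics/scene1.png

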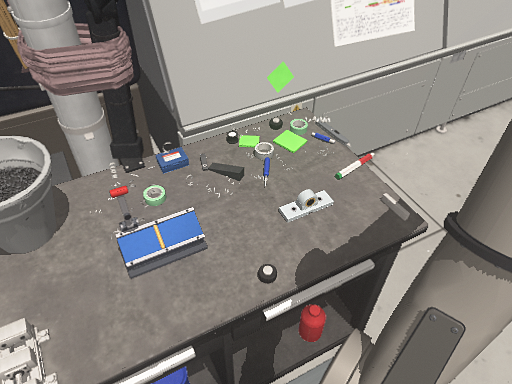

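View pics/top1.png

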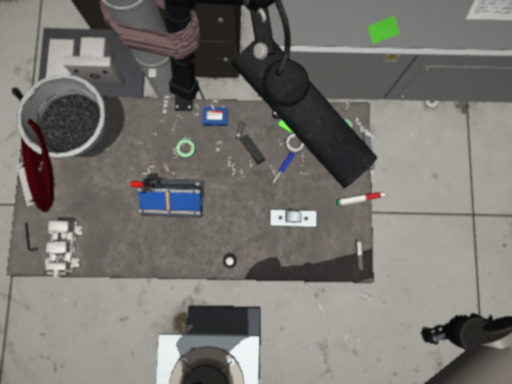

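The scene view shows the blue bed around (160,238) with the brass key across it, the clamp handle at (120,191) and the block at (306,205). In the top view these are at (170,202), (137,184) and (293,217).

```bash
python3 - <<'E'
from h import *
s=np.load("scene1.npy",allow_pickle=True).item();t=np.load("top1.npy",allow_pickle=True).item()
a=cv2.resize(s["pixels"][165:285,95:345],None,fx=3,fy=3,interpolation=cv2.INTER_CUBIC)
b=cv2.resize(t["pixels"][165:245,125:325],None,fx=3.75,fy=3,interpolation=cv2.INTER_CUBIC)
cv2.imwrite("pics/crop1.png",np.vstack([a,b])[:600,:,::-1])
np.set_printoptions(precision=1,suppress=True)
for n,c in(("s",s),("t",t)):
    hsv=cv2.cvtColor(c["pixels"],cv2.COLOR_RGB2HSV)
    for nm,lo,hi in(("blue",(105,150,60),(125,255,255)),("brass",(12,90,110),(30,255,255)),("red",(0,150,90),(6,255,255))):
        m=cv2.inRange(hsv,lo,hi)
        for k in cv2.findContours(m,cv2.RETR_EXTERNAL,cv2.CHAIN_APPROX_NONE)[0]:
            x,y,w,h=cv2.boundingRect(k)
            if cv2.contourArea(k)>8 and 90<x<320 and 160<y<280: print(n,nm,cv2.contourArea(k),cv2.boxPoints(cv2.minAreaRect(k)).ravel())
E
```

```text
s blue 890.0 [116.6 238.4 152.2 225.7 160.7 249.5 125.1 262.2]
s blue 900.0 [156.3 224.2 193.6 210.  202.4 233.  165.1 247.2]
s brass 59.0 [153.  225.  156.3 223.8 164.8 247.3 161.6 248.5]
s red 112.5 [109.1 190.3 125.6 184.8 128.  192.  111.5 197.5]
t blue 453.5 [170. 193. 200. 193. 200. 209. 170. 209.]
t blue 371.0 [139. 192. 164. 192. 164. 208. 139. 208.]
t brass 20.0 [166. 192. 168. 192. 168. 209. 166. 209.]
t red 56.5 [130. 181. 143. 181. 143. 186. 130. 186.]
```

View pics/crop1.png

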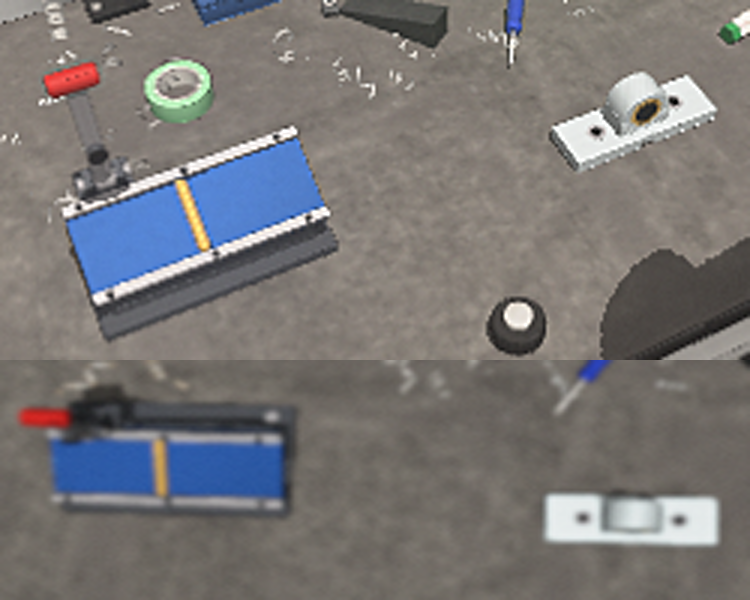

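The crop shows the bed, key, clamp (open, handle upper left) and block, all unoccluded. The blue corners in the scene view are (116,238), (125,262), (202,233) and (194,210).

```bash
cat >> h.py <<'E'
def bedT(p):
    x,y,a=p; R=np.array([[np.cos(a),-np.sin(a),0],[np.sin(a),np.cos(a),0],[0,0,1]])
    s,c=.5,np.sqrt(.75); T=np.eye(4)
    T[:3,:3]=R@np.array([[c,0,-s],[0,1,0],[s,0,c]]); T[:3,3]=[x,y,.06]; return T
def tf(T,P): return np.array(P,float).reshape(-1,3)@T[:3,:3].T+T[:3,3]
def mask(c,nm):
    lo,hi=dict(blue=((105,150,60),(125,255,255)),brass=((12,90,110),(30,255,255)),red=((0,150,90),(6,255,255)))[nm]
    return cv2.inRange(cv2.cvtColor(c["pixels"],cv2.COLOR_RGB2HSV),lo,hi)
E
python3 - <<'E'
from h import *
from scipy.optimize import least_squares
np.set_printoptions(precision=4,suppress=True)
s=np.load("scene1.npy",allow_pickle=True).item();t=np.load("top1.npy",allow_pickle=True).item()
def corners(c,lo,hi):
    m=mask(c,"blue"); z=np.zeros_like(m); z[lo[1]:hi[1],lo[0]:hi[0]]=m[lo[1]:hi[1],lo[0]:hi[0]]
    p=cv2.findNonZero(z).reshape(-1,2).astype(np.float32)
    p=np.vstack([p+d for d in([-.5,-.5],[.5,-.5],[-.5,.5],[.5,.5])]).astype(np.float32)
    return cv2.boxPoints(cv2.minAreaRect(p))
cs=corners(s,(105,205),(215,270)); ct=corners(t,(130,188),(210,215))
print(cs.tolist(),ct.tolist())
M=np.array([[x,y,0] for x in(-.032,.032) for y in(-.098,.098)])
def res(p,cc=((s,cs),)):
    r=[]
    for c,k in cc:
        q=proj(c,tf(bedT(p),M)); d=np.linalg.norm(q[:,None]-k[None],axis=2); j=d.argmin(1); r.append((q-k[j]).ravel())
    return np.concatenate(r)
p0=onz(s,[[160,237]],.06)[0]; print(p0)
for cc in(((s,cs),),((t,ct),),((s,cs),(t,ct))):
    f=least_squares(res,[p0[0],p0[1],0],args=(cc,)); print(f.x,f.cost,f.fun)
T=bedT(f.x)
# key: ray to plane z_bed=0.0065
for c in(s,t):
    m=mask(c,"brass"); q=cv2.findNonZero(m).reshape(-1,2)
    k=proj(c,T[:3,3])[0]; q=q[(np.abs(q-k)<[20,18]).all(1)]
    o,d=ray(c,q); R=T[:3,:3]; o2=(o-T[:3,3])@R; d2=d@R; P=o2+d2*((.0055-o2[2])/d2[:,2])[:,None]; print("key",len(q),P.mean(0),P.std(0))
# handle
for c,u in((s,[118.5,191]),(t,[136.5,183.5])):
    for z in (1.95,2.05,2.15,2.2):
        print(z,proj(c,tf(T,[.048-.116*np.cos(z),.06,.032+.116*np.sin(z)])),u)
# block via scene silhouette base corners
print(onz(s,[[278,206],[330,192.5],[334,202],[288,221]],.016), onz(t,[[270.5,209.5],[316.5,210.5],[316.5,227],[270,226]],.016))
E
```

```text
[[115.62408447265625, 238.09124755859375], [194.47079467773438, 209.41970825195312], [203.55108642578125, 234.3905029296875], [124.70437622070312, 263.0620422363281]] [[138.08609008789062, 208.64324951171875], [138.53680419921875, 191.0650634765625], [200.93167114257812, 192.6649169921875], [200.48095703125, 210.24310302734375]]
[0.5679 0.1365 0.06  ]
[ 0.5706  0.1334 -0.0242] 1.2410168853750663 [-0.5007 -0.5311  0.3033 -0.0352 -0.4607  1.1027  0.587  -0.2887]
[ 0.5694  0.1337 -0.0091] 2.000709707624119 [-0.0713  0.6821  1.3686  0.3911 -0.8431 -0.3455 -0.4359 -0.6962]
[ 0.57    0.1335 -0.0173] 3.659369931061332 [-0.4899 -0.5682  0.4687  0.3557 -0.5907  1.1178  0.5828  0.1361 -0.0755
  0.7333  1.402  -0.0516 -0.7042 -0.2888 -0.2583 -1.1382]
key 85 [-0.0005  0.0052  0.0055] [0.0181 0.0023 0.    ]
key 39 [0.0037 0.0059 0.0055] [0.0181 0.002  0.    ]
1.95 [[120.1264 195.061 ]] [118.5, 191]
2.05 [[118.6237 191.17  ]] [118.5, 191]
2.15 [[117.2585 187.6915]] [118.5, 191]
2.2 [[116.632  186.1179]] [118.5, 191]
1.95 [[137.1558 187.8236]] [136.5, 183.5]
2.05 [[137.3896 183.7183]] [136.5, 183.5]
2.15 [[137.7334 179.6808]] [136.5, 183.5]
2.2 [[137.9451 177.7035]] [136.5, 183.5]
[[ 0.556  -0.1923  0.016 ]
 [ 0.5325 -0.3505  0.016 ]
 [ 0.4971 -0.3393  0.016 ]
 [ 0.4971 -0.1892  0.016 ]] [[ 0.5541 -0.191   0.016 ]
 [ 0.5542 -0.3427  0.016 ]
 [ 0.4997 -0.3427  0.016 ]
 [ 0.4996 -0.1902  0.016 ]]
```

Bed is at about (0.570, 0.1335), clamp angle about 2.05, key at y about +5.5 mm, block at about (0.527, -0.267). All agree with the given sizes. Next is a hover over the block.

```bash
cat >> h.py <<'E'
from scipy.spatial.transform import Rotation as Ro
from scipy.linalg import fractional_matrix_power as fmp
def pose():
    o=bot.get_obs(); T=np.eye(4); w,x,y,z=o["tool_rot"]; T[:3,:3]=Ro.from_quat([x,y,z,w]).as_matrix(); T[:3,3]=o["eef_pos"]; return T,o
def tool(p,yaw=0,tilt=0):
    "tool x along world y, tool y along world x, z down; then yaw about world z, tilt about tool x (deg)"
    T=np.eye(4); B=np.array([[0,1,0],[1,0,0],[0,0,-1.]]).T
    T[:3,:3]=Ro.from_euler('z',yaw,degrees=True).as_matrix()@B@Ro.from_euler('x',tilt,degrees=True).as_matrix(); T[:3,3]=p; return T
def plan(T1,n,T0=None):
    if T0 is None: T0=pose()[0]
    D=np.real(fmp(np.linalg.inv(T0)@T1,1/n)); 
    print(n,"rows of mm",np.round(D[:3,3]*1000,2),"deg",np.round(Ro.from_matrix(D[:3,:3]).as_rotvec(degrees=True),2))
E
python3 - <<'E'
from h import *
plan(tool([.527,-.267,.22]),16)
E
```

```text
16 rows of mm [31.54  0.99  0.65] deg [-0.01 -0.   -4.39]
```

jog_arm(rows=[{"fingers": 85, "x": 31.5, "y": 1, "z": 0.7, "az": -4.4}, {"x": 31.5, "y": 1, "z": 0.7, "az": -4.4}, {"x": 31.5, "y": 1, "z": 0.7, "az": -4.4}, {"x": 31.5, "y": 1, "z": 0.7, "az": -4.4}, {"x": 31.5, "y": 1, "z": 0.7, "az": -4.4}, {"x": 31.5, "y": 1, "z": 0.7, "az": -4.4}, {"x": 31.5, "y": 1, "z": 0.7, "az": -4.4}, {"x": 31.5, "y": 1, "z": 0.7, "az": -4.4}])

```text
invalid input
```

jog_arm(rows=[{"fingers": 85, "x": 31.5, "y": 1, "z": 0.7, "az": -4.4}, {"x": 31.5, "y": 1, "z": 0.7, "az": -4.4}, {"x": 31.5, "y": 1, "z": 0.7, "az": -4.4}, {"x": 31.5, "y": 1, "z": 0.7, "az": -4.4}, {"x": 31.5, "y": 1, "z": 0.7, "az": -4.4}, {"x": 31.5, "y": 1, "z": 0.7, "az": -4.4}, {"x": 31.5, "y": 1, "z": 0.7, "az": -4.4}, {"x": 31.5, "y": 1, "z": 0.7, "az": -4.4}])

```text
invalid input
```

```bash
python3 - <<'E'
from h import *
np.set_printoptions(precision=4,suppress=True)
c=cam("wrist"); save(c,"w1.png"); np.save("w1.npy",c,allow_pickle=True)
T,o=pose(); print(T,o["q"],o["t"]); print(c["T"])
B=tool([.527,-.267,0]); print(proj(c,[[.502,-.192,.016],[.552,-.192,.016],[.552,-.342,.016],[.502,-.342,.016]]))
E
```

```text
[[ 0.9411  0.3381 -0.0006  0.228 ]
 [ 0.3381 -0.9411  0.0013 -0.6348]
 [-0.0001 -0.0014 -1.      0.2306]
 [ 0.      0.      0.      1.    ]] [ 1.1179  0.4776  0.0223  1.5562 -0.0115  1.1093 -0.0831] 0.15
[[ 0.338  -0.9064 -0.2534  0.2917]
 [-0.9411 -0.3261 -0.0891 -0.6131]
 [-0.0019  0.2686 -0.9632  0.3737]
 [ 0.      0.      0.      1.    ]]
[[-104.0542 -284.2646]
 [ -86.5011 -337.2325]
 [  62.7365 -306.732 ]
 [  46.5224 -245.2594]]
```

View pics/w1.png

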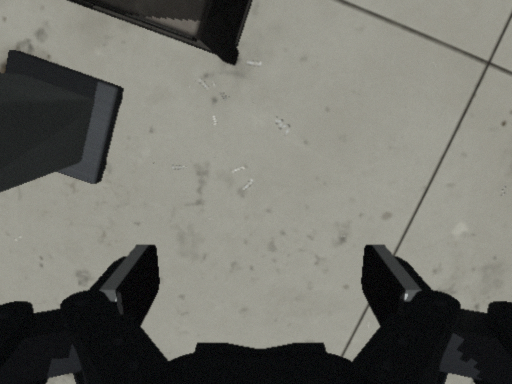

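The call was refused, so the arm hasn't moved and the wrist picture shows only the floor. I'll retry with every field filled in.

jog_arm(rows=[{"fingers": 85, "x": 31.5, "y": 1, "z": 0.7, "ax": 0, "ay": 0, "az": -4.4}, {"fingers": 85, "x": 31.5, "y": 1, "z": 0.7, "ax": 0, "ay": 0, "az": -4.4}, {"fingers": 85, "x": 31.5, "y": 1, "z": 0.7, "ax": 0, "ay": 0, "az": -4.4}, {"fingers": 85, "x": 31.5, "y": 1, "z": 0.7, "ax": 0, "ay": 0, "az": -4.4}, {"fingers": 85, "x": 31.5, "y": 1, "z": 0.7, "ax": 0, "ay": 0, "az": -4.4}, {"fingers": 85, "x": 31.5, "y": 1, "z": 0.7, "ax": 0, "ay": 0, "az": -4.4}, {"fingers": 85, "x": 31.5, "y": 1, "z": 0.7, "ax": 0, "ay": 0, "az": -4.4}, {"fingers": 85, "x": 31.5, "y": 1, "z": 0.7, "ax": 0, "ay": 0, "az": -4.4}])

```text
t: 0.95
eef_pos: [0.4372, -0.497, 0.2256]
tool_rot: [-0.0, 0.886, 0.464, 0.0]
contact_force: [-0.2, -0.6, -0.0]
gripper_width: 0.996
grasp_force: 0.0
```

jog_arm(rows=[{"fingers": 85, "x": 31.5, "y": 1, "z": 0.7, "ax": 0, "ay": 0, "az": -4.4}, {"fingers": 85, "x": 31.5, "y": 1, "z": 0.7, "ax": 0, "ay": 0, "az": -4.4}, {"fingers": 85, "x": 31.5, "y": 1, "z": 0.7, "ax": 0, "ay": 0, "az": -4.4}, {"fingers": 85, "x": 31.5, "y": 1, "z": 0.7, "ax": 0, "ay": 0, "az": -4.4}, {"fingers": 85, "x": 31.5, "y": 1, "z": 0.7, "ax": 0, "ay": 0, "az": -4.4}, {"fingers": 85, "x": 31.5, "y": 1, "z": 0.7, "ax": 0, "ay": 0, "az": -4.4}, {"fingers": 85, "x": 31.5, "y": 1, "z": 0.7, "ax": 0, "ay": 0, "az": -4.4}, {"fingers": 85, "x": 31.5, "y": 1, "z": 0.7, "ax": 0, "ay": 0, "az": -4.4}])

```text
t: 1.75
eef_pos: [0.5266, -0.2652, 0.2201]
tool_rot: [0.0, 0.704, 0.71, -0.0]
contact_force: [-0.2, -0.4, 1.1]
gripper_width: 0.995
grasp_force: 0.0
```

```bash
python3 - <<'E'
from h import *
np.set_printoptions(precision=4,suppress=True)
c=cam("wrist"); save(c,"w2.png"); np.save("w2.npy",c,allow_pickle=True)
T,o=pose(); print(T,o["q"],o["t"])
print(proj(c,[[.502,-.192,.016],[.552,-.192,.016],[.552,-.342,.016],[.502,-.342,.016]]))
E
```

```text
[[-0.0199  0.9998  0.0002  0.5277]
 [ 0.9998  0.0199  0.0035 -0.2583]
 [ 0.0035  0.0003 -1.      0.2201]
 [ 0.      0.      0.      1.    ]] [ 0.6527  0.3738 -0.3849  1.7605  0.1558  1.0386  0.2324] 1.8
[[235.9215  89.1658]
 [287.2702  89.6582]
 [283.1401 233.1826]
 [237.1771 232.7629]]
```

View pics/w2.png

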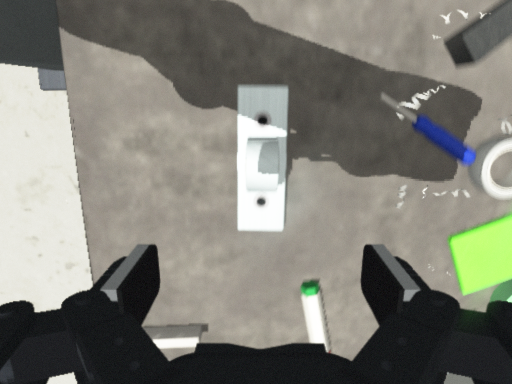

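The wrist view shows the block upright at about (238..288, 86..231), with its holes at (263,119) and (262,201). The arm was still moving, so I'll measure again.

```bash
cat > blk.py <<'E'
from h import *
np.set_printoptions(precision=4,suppress=True)
bot.read_camera("wrist");c=cam("wrist"); np.save("w3.npy",c,allow_pickle=True); T,o=pose(); print(T[:3,3],o["joint_vel"].max())
g=cv2.cvtColor(c["pixels"],cv2.COLOR_RGB2HSV); m=((g[...,2]>140)&(g[...,1]<60)).astype(np.uint8)*255
m=cv2.morphologyEx(m,cv2.MORPH_OPEN,np.ones((5,5)))
uv0=proj(c,[.527,-.267,.016])[0]
k=[k for k in cv2.findContours(m,cv2.RETR_EXTERNAL,cv2.CHAIN_APPROX_NONE)[0] if cv2.pointPolygonTest(k,tuple(map(float,uv0)),True)>-20]
for q in k:
    b=cv2.boxPoints(cv2.minAreaRect(q)); P=onz(c,b,.016); print(cv2.contourArea(q),b.tolist(),P,P.mean(0),np.linalg.norm(P-np.roll(P,1,0),axis=1))
# holes in the feet
d=(g[...,2]<90).astype(np.uint8); n,l,s,ce=cv2.connectedComponentsWithStats(d)
for i in range(1,n):
    if 20<s[i,4]<250 and np.linalg.norm(ce[i]-uv0)<70: print("hole",ce[i],s[i,4],onz(c,[ce[i]],.016))
E
python3 blk.py
```

```text
[ 0.5269 -0.264   0.2203] 0.06212677879509154
89142.5 [[-42.1513671875, 297.2376708984375], [6.87591552734375, 25.953472137451172], [527.7900390625, 120.0946044921875], [478.76275634765625, 391.3788146972656]] [[ 0.1679 -0.427   0.016 ]
 [ 0.2832 -0.1299  0.016 ]
 [ 0.7992 -0.2107  0.016 ]
 [ 0.8153 -0.5548  0.016 ]] [ 0.5164 -0.3306  0.016 ] [0.6598 0.3187 0.5223 0.3445]
hole [261.3871 127.    ] 62 [[ 0.5279 -0.2233  0.016 ]]
hole [258.8235 207.6471] 34 [[ 0.5266 -0.3081  0.016 ]]
```

```bash
python3 - <<'E'
from h import *
plan(tool([.527,-.266,.024],-0.9),7)
E
```

```text
7 rows of mm [-2.900e-01  1.000e-02  2.804e+01] deg [ 0.   -0.01  0.21]
```

jog_arm(rows=[{"fingers": 85, "x": -0.3, "y": 0, "z": 28, "ax": 0, "ay": 0, "az": 0.2}, {"fingers": 85, "x": -0.3, "y": 0, "z": 28, "ax": 0, "ay": 0, "az": 0.2}, {"fingers": 85, "x": -0.3, "y": 0, "z": 28, "ax": 0, "ay": 0, "az": 0.2}, {"fingers": 85, "x": -0.3, "y": 0, "z": 28, "ax": 0, "ay": 0, "az": 0.2}, {"fingers": 85, "x": -0.3, "y": 0, "z": 28, "ax": 0, "ay": 0, "az": 0.2}, {"fingers": 85, "x": -0.3, "y": 0, "z": 28, "ax": 0, "ay": 0, "az": 0.2}, {"fingers": 85, "x": -0.3, "y": 0, "z": 28, "ax": 0, "ay": 0, "az": 0.2}, {"fingers": 85, "x": 0, "y": 0, "z": 0, "ax": 0, "ay": 0, "az": 0}])

```text
t: 2.7
eef_pos: [0.5231, -0.2697, 0.0206]
tool_rot: [-0.003, 0.715, 0.699, -0.002]
contact_force: [-0.2, 0.6, -0.4]
gripper_width: 0.996
grasp_force: 0.0
```

```bash
sed -i 's/^uv0.*/uv0=proj(c,[.527,-.266,.016])[0]; print(uv0)/' blk.py; python3 - <<'E'
from h import *
bot.read_camera("wrist");bot.read_camera("wrist")
T,o=pose(); print(T,o["contact_force"],o["joint_vel"].max()); plan(tool([.527,-.266,.024],-0.9),1)
E
```

```text
[[ 2.19882541e-02  9.99757916e-01 -7.91522048e-04  5.26092613e-01]
 [ 9.99758224e-01 -2.19883277e-02 -8.44153981e-05 -2.70369399e-01]
 [-1.01799209e-04 -7.89474529e-04 -9.99999683e-01  2.42681801e-02]
 [ 0.00000000e+00  0.00000000e+00  0.00000000e+00  1.00000000e+00]] [-0.21164732 -0.26604275  0.99494011] 0.0022637650383780772
1 rows of mm [4.39 0.81 0.27] deg [-0.05  0.01 -0.36]
```

jog_arm(force=80, rows=[{"fingers": 85, "x": 4.4, "y": 0.8, "z": 0.3, "ax": 0, "ay": 0, "az": -0.3}, {"fingers": 60, "x": 0, "y": 0, "z": 0, "ax": 0, "ay": 0, "az": 0}, {"fingers": 45, "x": 0, "y": 0, "z": 0, "ax": 0, "ay": 0, "az": 0}, {"fingers": 35, "x": 0, "y": 0, "z": 0, "ax": 0, "ay": 0, "az": 0}, {"fingers": 25, "x": 0, "y": 0, "z": 0, "ax": 0, "ay": 0, "az": 0}, {"fingers": 20, "x": 0, "y": 0, "z": 0, "ax": 0, "ay": 0, "az": 0}, {"fingers": 20, "x": 0, "y": 0, "z": 0, "ax": 0, "ay": 0, "az": 0}, {"fingers": 20, "x": 0, "y": 0, "z": 0, "ax": 0, "ay": 0, "az": 0}])

```text
t: 3.6
eef_pos: [0.5277, -0.2658, 0.0244]
tool_rot: [0.0, 0.713, 0.701, 0.0]
contact_force: [-0.5, 0.5, 5.4]
gripper_width: 0.337
grasp_force: 78.9
```

```bash
python3 - <<'E'
from h import *
bot.read_camera("wrist")
T,o=pose(); print(T[:3,3],o["contact_force"],o["gripper_width"],o["grasp_force"]); plan(tool([.527,-.266,.024],-0.9),1)
E
```

```text
[ 0.52765526 -0.26575663  0.02441619] [-6.58919772e-01  4.69803067e-03  5.80576108e+00] 0.3373020618996903 78.91852140426636
1 rows of mm [-0.25 -0.65  0.42] deg [ 0.04  0.03 -0.05]
```

jog_arm(rows=[{"fingers": 20, "x": 0, "y": 0, "z": -10, "ax": 0, "ay": 0, "az": 0}, {"fingers": 20, "x": 0, "y": 0, "z": -25, "ax": 0, "ay": 0, "az": 0}, {"fingers": 20, "x": 0, "y": 0, "z": -35, "ax": 0, "ay": 0, "az": 0}, {"fingers": 20, "x": 0, "y": 0, "z": -35, "ax": 0, "ay": 0, "az": 0}, {"fingers": 20, "x": 0, "y": 0, "z": -35, "ax": 0, "ay": 0, "az": 0}, {"fingers": 20, "x": 0, "y": 0, "z": -30, "ax": 0, "ay": 0, "az": 0}, {"fingers": 20, "x": 0, "y": 0, "z": -10, "ax": 0, "ay": 0, "az": 0}, {"fingers": 20, "x": 0, "y": 0, "z": 0, "ax": 0, "ay": 0, "az": 0}])

```text
t: 4.45
eef_pos: [0.5275, -0.2657, 0.2046]
tool_rot: [0.001, 0.713, 0.701, 0.0]
contact_force: [0.7, -0.6, -3.9]
gripper_width: 0.342
grasp_force: 80.2
```

```bash
cat >> h.py <<'E'
BED=(.570,.1335,-.0173)
def seat(x,y,z,bed=BED,lift=.0244):
    "tool pose with block origin at x,y,z (m) in bed frame"
    T=bedT(bed); R=T[:3,:3]; Q=np.eye(4); Q[:3,:3]=np.c_[R[:,1],R[:,0],-R[:,2]]; Q[:3,3]=tf(T,[x,y,z+lift])[0]; return Q
E
python3 - <<'E'
from h import *
bot.read_camera("wrist")
T,o=pose(); print(T[:3,3],o["contact_force"],o["gripper_width"])
S=seat(0,.0055,.06);print(S); plan(S,16)
D=np.linalg.inv(T)@S; D=np.real(fmp(D,1/16))
for k in(4,8,12,16): print((T@np.linalg.matrix_power(D,k))[:3,3])
E
```

```text
[ 0.52656759 -0.26544724  0.20296625] [ 0.11741448 -0.25224402 -5.59342036] 0.33992321300276845
[[ 0.01729914  0.86589581  0.49992518  0.52790146]
 [ 0.99985036 -0.01498149 -0.00864957  0.1397292 ]
 [ 0.          0.5        -0.8660254   0.13309254]
 [ 0.          0.          0.          1.        ]]
16 rows of mm [25.32 -1.41  4.2 ] deg [-1.88 -0.    0.  ]
[ 0.52343491 -0.16409365  0.1859313 ]
[ 0.5225899  -0.06277904  0.16840452]
[0.52407722 0.03849541 0.15068937]
[0.52790146 0.1397292  0.13309254]
```

jog_arm(rows=[{"fingers": 20, "x": 25.3, "y": -1.4, "z": 4.2, "ax": -1.88, "ay": 0, "az": 0}, {"fingers": 20, "x": 25.3, "y": -1.4, "z": 4.2, "ax": -1.88, "ay": 0, "az": 0}, {"fingers": 20, "x": 25.3, "y": -1.4, "z": 4.2, "ax": -1.88, "ay": 0, "az": 0}, {"fingers": 20, "x": 25.3, "y": -1.4, "z": 4.2, "ax": -1.88, "ay": 0, "az": 0}, {"fingers": 20, "x": 25.3, "y": -1.4, "z": 4.2, "ax": -1.88, "ay": 0, "az": 0}, {"fingers": 20, "x": 25.3, "y": -1.4, "z": 4.2, "ax": -1.88, "ay": 0, "az": 0}, {"fingers": 20, "x": 25.3, "y": -1.4, "z": 4.2, "ax": -1.88, "ay": 0, "az": 0}, {"fingers": 20, "x": 25.3, "y": -1.4, "z": 4.2, "ax": -1.88, "ay": 0, "az": 0}])

```text
t: 5.3
eef_pos: [0.521, -0.0621, 0.1665]
tool_rot: [0.092, 0.707, 0.695, 0.091]
contact_force: [0.5, 0.7, -4.4]
gripper_width: 0.338
grasp_force: 80.3
```

jog_arm(rows=[{"fingers": 20, "x": 25.3, "y": -1.4, "z": 4.2, "ax": -1.88, "ay": 0, "az": 0}, {"fingers": 20, "x": 25.3, "y": -1.4, "z": 4.2, "ax": -1.88, "ay": 0, "az": 0}, {"fingers": 20, "x": 25.3, "y": -1.4, "z": 4.2, "ax": -1.88, "ay": 0, "az": 0}, {"fingers": 20, "x": 25.3, "y": -1.4, "z": 4.2, "ax": -1.88, "ay": 0, "az": 0}, {"fingers": 20, "x": 25.3, "y": -1.4, "z": 4.2, "ax": -1.88, "ay": 0, "az": 0}, {"fingers": 20, "x": 25.3, "y": -1.4, "z": 4.2, "ax": -1.88, "ay": 0, "az": 0}, {"fingers": 20, "x": 25.3, "y": -1.4, "z": 4.2, "ax": -1.88, "ay": 0, "az": 0}, {"fingers": 20, "x": 25.3, "y": -1.4, "z": 4.2, "ax": -1.88, "ay": 0, "az": 0}])

```text
t: 6.1
eef_pos: [0.5263, 0.1344, 0.132]
tool_rot: [0.182, 0.689, 0.678, 0.178]
contact_force: [0.3, -0.1, -5.4]
gripper_width: 0.341
grasp_force: 80.3
```

```bash
python3 - <<'E'
from h import *
np.set_printoptions(precision=4,suppress=True)
bot.read_camera("wrist");bot.read_camera("wrist");bot.read_camera("wrist")
T,o=pose(); print(T[:3,3],o["t"],o["q"],o["joint_vel"].max(),o["contact_force"],o["gripper_width"])
plan(seat(0,.0055,.06),1)
a=cam("scene"); b=cam("wrist"); np.save("s4.npy",a,allow_pickle=True); np.save("w4.npy",b,allow_pickle=True)
x=cv2.resize(a["pixels"][130:290,80:240],(480,480),interpolation=cv2.INTER_CUBIC); y=b["pixels"][:, :]
y=cv2.resize(y,(640,480))[:,160:480]
cv2.imwrite("pics/c4.png",np.hstack([x,y])[:,:,::-1])
E
```

```text
[0.5259 0.1364 0.1318] 6.25 [-0.3889  0.2455 -0.1495  2.3185  1.1695  0.3178 -1.6194] 0.07138857907806366 [-0.085  -1.1982 -4.3073] 0.33868184080856395
1 rows of mm [ 3.38  2.37 -0.14] deg [-0.6  -0.05  0.38]
```

View pics/c4.png

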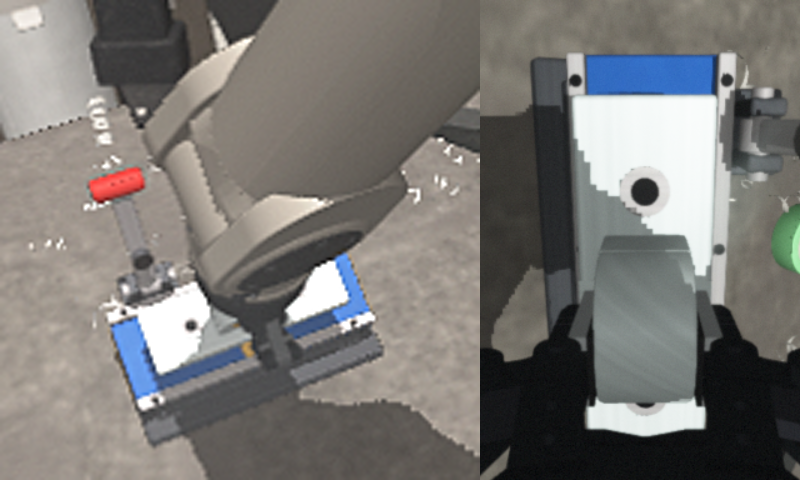

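The scene crop shows the block held over the bed, with the key just visible at about (249,349) in the crop. The wrist view shows the bed's far end at crop row 55, the block's end at row 95 and the clamp bracket at right (757,130). I'll measure bed and block from the wrist view.

```bash
python3 - <<'E'
from h import *
np.set_printoptions(precision=4,suppress=True)
bot.read_camera("wrist")
c=cam("wrist"); T,o=pose(); print(T[:3,3],o["joint_vel"].max())
m=mask(c,"blue"); m[150:]=0
q=cv2.findNonZero(m).reshape(-1,2); print("blue bbox",q.min(0),q.max(0))
rows=[(v,q[q[:,1]==v,0].min(),q[q[:,1]==v,0].max()) for v in range(q[:,1].min(),q[:,1].max()+1,4)]; print(rows)
cols=[(u,q[q[:,0]==u,1].min(),q[q[:,0]==u,1].max()) for u in range(q[:,0].min(),q[:,0].max()+1,12)]; print(cols)
B=bedT(BED); R=B[:3,:3]
def onbed(uv,z):
    o_,d=ray(c,uv); o2=(o_-B[:3,3])@R; d2=d@R; return o2+d2*((z-o2[2])/d2[:,2])[:,None]
v0=np.mean([k[1] for k in cols[1:-1]])-.5; v1=np.mean([k[2] for k in cols[1:-1]])+.5
print("end of bed (want y .098)",onbed([[265,v0]],0))
mid=rows[len(rows)//3]; print("sides (want -+.032)",onbed([[mid[1]-.5,mid[0]],[mid[2]+.5,mid[0]]],0))
# block end: plane through tool, 24.4mm-16mm below TCP
Ti=np.linalg.inv(T)
def ontool(uv,zt):
    o_,d=ray(c,uv); o2=tf(Ti,o_)[0]; d2=d@Ti[:3,:3].T; return o2+d2*((zt-o2[2])/d2[:,2])[:,None]
print("block end in tool (want x .075)",ontool([[250,v1],[300,v1]],.0084), "if lower edge",ontool([[265,v1]],.0244))
print("tool in bed",tf(np.linalg.inv(B),T[:3,3]), (R.T@T[:3,:3]))
E
```

```text
[0.5279 0.1326 0.1337] 0.010901494426496674
blue bbox [210  41] [313  74]
[(41, np.int32(210), np.int32(313)), (45, np.int32(210), np.int32(312)), (49, np.int32(210), np.int32(312)), (53, np.int32(210), np.int32(312)), (57, np.int32(210), np.int32(312)), (61, np.int32(211), np.int32(312)), (65, np.int32(211), np.int32(312)), (69, np.int32(211), np.int32(311)), (73, np.int32(211), np.int32(311))]
[(210, np.int32(41), np.int32(57)), (222, np.int32(41), np.int32(74)), (234, np.int32(41), np.int32(74)), (246, np.int32(41), np.int32(74)), (258, np.int32(41), np.int32(74)), (270, np.int32(41), np.int32(74)), (282, np.int32(41), np.int32(74)), (294, np.int32(41), np.int32(74)), (306, np.int32(41), np.int32(74))]
end of bed (want y .098) [[0.0022 0.0985 0.    ]]
sides (want -+.032) [[-0.0324  0.0913  0.    ]
 [ 0.0318  0.0913  0.    ]]
block end in tool (want x .075) [[ 0.0757 -0.0047  0.0084]
 [ 0.0758  0.0163  0.0084]] if lower edge [[0.0767 0.0018 0.0244]]
tool in bed [[ 0.0004 -0.0016  0.0849]] [[ 0.0004  1.     -0.0073]
 [ 1.     -0.0004 -0.0026]
 [-0.0026 -0.0073 -1.    ]]
```

Bed and block agree with the wrist measurements to within 1 mm. I'll line up over the key and lower to about 10 mm above the seat.

```bash
python3 - <<'E'
from h import *
bot.read_camera("wrist")
T,o=pose(); print(T[:3,3],o["q"]); plan(seat(0,.005,.010),7)
E
```

```text
[0.52828347 0.13262315 0.13406986] [-0.38189756  0.24248885 -0.14871836  2.31683535  1.16841769  0.31901455
 -1.61812312]
7 rows of mm [ 0.95 -0.11  7.23] deg [-0.05  0.02 -0.01]
```

jog_arm(rows=[{"fingers": 20, "x": 1, "y": -0.1, "z": 7.2, "ax": -0.05, "ay": 0, "az": 0}, {"fingers": 20, "x": 1, "y": -0.1, "z": 7.2, "ax": -0.05, "ay": 0, "az": 0}, {"fingers": 20, "x": 1, "y": -0.1, "z": 7.2, "ax": -0.05, "ay": 0, "az": 0}, {"fingers": 20, "x": 1, "y": -0.1, "z": 7.2, "ax": -0.05, "ay": 0, "az": 0}, {"fingers": 20, "x": 1, "y": -0.1, "z": 7.2, "ax": -0.05, "ay": 0, "az": 0}, {"fingers": 20, "x": 1, "y": -0.1, "z": 7.2, "ax": -0.05, "ay": 0, "az": 0}, {"fingers": 20, "x": 1, "y": -0.1, "z": 7.2, "ax": -0.05, "ay": 0, "az": 0}, {"fingers": 20, "x": 0, "y": 0, "z": 0, "ax": 0, "ay": 0, "az": 0}])

```text
t: 7.3
eef_pos: [0.5533, 0.1396, 0.0899]
tool_rot: [0.185, 0.689, 0.677, 0.181]
contact_force: [-0.0, 0.1, -4.7]
gripper_width: 0.343
grasp_force: 80.4
```

```bash
cat > st.py <<'E'
from h import *
import sys
np.set_printoptions(precision=4,suppress=True)
for i in range(3): bot.read_camera("wrist")
T,o=pose(); B=bedT(BED); R=B[:3,:3]
print("t",o["t"],"tool in bed mm",tf(np.linalg.inv(B),T[:3,3])*1000,"rot err deg",Ro.from_matrix(seat(0,0,0)[:3,:3].T@T[:3,:3]).as_rotvec(degrees=True))
print("force bed",R.T@o["contact_force"],"w",o["gripper_width"],o["grasp_force"],"q4,q6",o["q"][[3,5]])
E
python3 st.py; python3 -c "
from h import *
plan(seat(0,.005,.002),1)"
```

```text
t 7.45 tool in bed mm [[ 0.7253  6.2357 35.1148]] rot err deg [-0.0479 -0.0705  0.02  ]
force bed [-3.1255  0.3568 -4.3763] w 0.34222549845118005 80.37147045135498 q4,q6 [2.2945 0.2873]
1 rows of mm [-1.23 -0.73  8.72] deg [ 0.05  0.07 -0.02]
```

jog_arm(rows=[{"fingers": 20, "x": -1.4, "y": -0.7, "z": 0, "ax": 0, "ay": 0, "az": 0}, {"fingers": 20, "x": 0, "y": 0, "z": 2, "ax": 0, "ay": 0, "az": 0}, {"fingers": 20, "x": 0, "y": 0, "z": 2, "ax": 0, "ay": 0, "az": 0}, {"fingers": 20, "x": 0, "y": 0, "z": 1, "ax": 0, "ay": 0, "az": 0}, {"fingers": 20, "x": 0, "y": 0, "z": 1, "ax": 0, "ay": 0, "az": 0}, {"fingers": 20, "x": 0, "y": 0, "z": 1, "ax": 0, "ay": 0, "az": 0}, {"fingers": 20, "x": 0, "y": 0, "z": 1, "ax": 0, "ay": 0, "az": 0}, {"fingers": 20, "x": 0, "y": 0, "z": 0.5, "ax": 0, "ay": 0, "az": 0}])

```text
t: 8.25
eef_pos: [0.5568, 0.1392, 0.0828]
tool_rot: [0.185, 0.689, 0.677, 0.181]
contact_force: [0.2, 0.3, -4.8]
gripper_width: 0.338
grasp_force: 80.4
```

```bash
python3 st.py
```

```text
t 8.4 tool in bed mm [[-0.1146  5.501  26.4689]] rot err deg [-0.0516 -0.0454 -0.0389]
force bed [-3.4022 -0.0428 -3.9183] w 0.33989399698582845 80.37081241607666 q4,q6 [2.2911 0.2867]
```

Already below the 6.5 mm proud level with no contact, so the groove is over the key. Press home gently.

jog_arm(rows=[{"fingers": 20, "x": 0, "y": 0, "z": 0.7, "ax": 0, "ay": 0, "az": 0}, {"fingers": 20, "x": 0, "y": 0, "z": 0.5, "ax": 0, "ay": 0, "az": 0}, {"fingers": 20, "x": 0, "y": 0, "z": 0.4, "ax": 0, "ay": 0, "az": 0}, {"fingers": 20, "x": 0, "y": 0, "z": 0.3, "ax": 0, "ay": 0, "az": 0}, {"fingers": 20, "x": 0, "y": 0, "z": 0.3, "ax": 0, "ay": 0, "az": 0}, {"fingers": 20, "x": 0, "y": 0, "z": 0.3, "ax": 0, "ay": 0, "az": 0}, {"fingers": 20, "x": 0, "y": 0, "z": 0.3, "ax": 0, "ay": 0, "az": 0}, {"fingers": 20, "x": 0, "y": 0, "z": 0, "ax": 0, "ay": 0, "az": 0}])

```text
t: 9.2
eef_pos: [0.558, 0.1391, 0.0809]
tool_rot: [0.185, 0.689, 0.677, 0.182]
contact_force: [-7.4, -1.7, 5.2]
gripper_width: 0.338
grasp_force: 82.1
```

```bash
python3 st.py
```

```text
t 9.35 tool in bed mm [[-0.0408  5.3335 24.2078]] rot err deg [-0.0869 -0.0433 -0.0281]
force bed [-2.1278 -1.7201  7.8161] w 0.3374427077184003 82.1282708644867 q4,q6 [2.2899 0.2876]
```

Contact at z of 24.2 mm, against 24.4 expected for fully home. Now a sideways nudge to confirm the key is in the groove.

jog_arm(rows=[{"fingers": 20, "x": 0, "y": 0, "z": 0.5, "ax": 0, "ay": 0, "az": 0}, {"fingers": 20, "x": 1, "y": 0, "z": 0, "ax": 0, "ay": 0, "az": 0}, {"fingers": 20, "x": 1, "y": 0, "z": 0, "ax": 0, "ay": 0, "az": 0}, {"fingers": 20, "x": 1, "y": 0, "z": 0, "ax": 0, "ay": 0, "az": 0}, {"fingers": 20, "x": 0, "y": 0, "z": 0, "ax": 0, "ay": 0, "az": 0}, {"fingers": 20, "x": 0, "y": 0, "z": 0, "ax": 0, "ay": 0, "az": 0}, {"fingers": 20, "x": 0, "y": 0, "z": 0, "ax": 0, "ay": 0, "az": 0}, {"fingers": 20, "x": 0, "y": 0, "z": 0, "ax": 0, "ay": 0, "az": 0}])

```text
t: 10.15
eef_pos: [0.5579, 0.139, 0.0809]
tool_rot: [0.187, 0.69, 0.676, 0.18]
contact_force: [-14.2, -10.2, 18.2]
gripper_width: 0.338
grasp_force: 84.4
```

```bash
python3 st.py
```

```text
t 10.3 tool in bed mm [[-0.0513  5.26   24.1577]] rot err deg [-0.1433 -0.3107  0.0636]
force bed [ -1.9142 -11.1765  23.8925] w 0.33470140915754193 84.35770869255066 q4,q6 [2.2894 0.2935]
```

The block resists sideways and z stays at the home height, so it is home. Relieve the nudge, release and back off.

jog_arm(rows=[{"fingers": 20, "x": -1.5, "y": 0, "z": 0, "ax": 0, "ay": 0, "az": 0}, {"fingers": 20, "x": -1.5, "y": 0, "z": -0.5, "ax": 0, "ay": 0, "az": 0}, {"fingers": 35, "x": 0, "y": 0, "z": 0, "ax": 0, "ay": 0, "az": 0}, {"fingers": 45, "x": 0, "y": 0, "z": 0, "ax": 0, "ay": 0, "az": 0}, {"fingers": 55, "x": 0, "y": 0, "z": 0, "ax": 0, "ay": 0, "az": 0}, {"fingers": 60, "x": 0, "y": 0, "z": 0, "ax": 0, "ay": 0, "az": 0}, {"fingers": 60, "x": 0, "y": 0, "z": -2, "ax": 0, "ay": 0, "az": 0}, {"fingers": 60, "x": 0, "y": 0, "z": -8, "ax": 0, "ay": 0, "az": 0}])

```text
t: 11.1
eef_pos: [0.5531, 0.1392, 0.0887]
tool_rot: [0.185, 0.689, 0.677, 0.181]
contact_force: [-0.2, -0.1, 0.0]
gripper_width: 0.7
grasp_force: 0.0
```

jog_arm(rows=[{"fingers": 60, "x": 0, "y": 0, "z": -15, "ax": 0, "ay": 0, "az": 0}, {"fingers": 60, "x": 0, "y": 0, "z": -20, "ax": 0, "ay": 0, "az": 0}, {"fingers": 60, "x": 0, "y": 0, "z": -20, "ax": 0, "ay": 0, "az": 0}, {"fingers": 60, "x": 0, "y": 0, "z": -20, "ax": 0, "ay": 0, "az": 0}, {"fingers": 60, "x": 0, "y": 0, "z": -20, "ax": 0, "ay": 0, "az": 0}, {"fingers": 60, "x": -10, "y": 0, "z": -20, "ax": 0, "ay": 0, "az": 0}, {"fingers": 60, "x": -20, "y": 0, "z": -20, "ax": 0, "ay": 0, "az": 0}, {"fingers": 60, "x": -20, "y": 0, "z": -20, "ax": 0, "ay": 0, "az": 0}])

```text
t: 11.9
eef_pos: [0.474, 0.0906, 0.224]
tool_rot: [0.185, 0.688, 0.678, 0.182]
contact_force: [0.5, -0.8, 0.1]
gripper_width: 0.701
grasp_force: 0.0
```

```bash
python3 st.py; python3 - <<'E'
from h import *
np.set_printoptions(precision=4,suppress=True)
a=cam("scene"); t=cam("top"); w=cam("wrist")
for n,c in(("s5",a),("t5",t),("w5",w)): np.save(n+".npy",c,allow_pickle=True)
L=[]
for c in(a,t):
    m=mask(c,"red"); p=proj(c,tf(bedT(BED),[.1,.06,.135]))[0]
    ks=[k for k in cv2.findContours(m,cv2.RETR_EXTERNAL,cv2.CHAIN_APPROX_NONE)[0] if cv2.contourArea(k)>20 and np.linalg.norm(k.reshape(-1,2).mean(0)-p)<25]
    for k in ks:
        mm=cv2.moments(k); u=[mm["m10"]/mm["m00"],mm["m01"]/mm["m00"]]; print(u,mm["m00"],p); L.append((c,u))
# plane of swing: bed y=.06
B=bedT(BED)
for c,u in L:
    o,d=ray(c,[u]); o2=tf(np.linalg.inv(B),o)[0]; d2=(d@B[:3,:3])[0]; P=o2+d2*((.06-o2[1])/d2[1]); print("on swing plane",P,np.hypot(P[0]-.048,P[2]-.032))
if len(L)>1:
    (o1,d1),(o2,d2)=[ray(c,[u]) for c,u in L[:2]]; d1=d1[0];d2=d2[0]
    s=np.linalg.lstsq(np.c_[d1,-d2],o2-o1,rcond=None)[0]; P=(o1+s[0]*d1+o2+s[1]*d2)/2
    b=tf(np.linalg.inv(B),P)[0]; print("tri",P,b,"gap",np.linalg.norm(o1+s[0]*d1-o2-s[1]*d2),"r",np.hypot(b[0]-.048,b[2]-.032),"q",np.arctan2(b[2]-.032,-(b[0]-.048)))
x=cv2.resize(a["pixels"][150:290,80:230],(450,420),interpolation=cv2.INTER_CUBIC); y=cv2.resize(w["pixels"],(560,420))[:,100:450]
cv2.imwrite("pics/c5.png",np.hstack([x,y])[:,:,::-1])
E
```

```text
t 12.05 tool in bed mm [[  0.483  -45.2686 189.7084]] rot err deg [-0.1943 -0.0619  0.1073]
force bed [-0.3174 -0.3213  0.0659] w 0.7075734138788272 0.0 q4,q6 [2.3604 0.4191]
[118.57249626307922, 191.0627802690583] 111.5 [118.8626 191.8042]
[136.52083333333331, 183.67261904761904] 56.0 [137.4173 184.2389]
on swing plane [0.1021 0.06   0.1338] 0.11529582936392525
on swing plane [0.1045 0.06   0.1432] 0.12474449426755779
tri [0.5909 0.1941 0.2292] [0.1018 0.061  0.1366] gap 0.002052527088187649 r 0.1176399994970618 q 2.0454337628863053
```

View pics/c5.png

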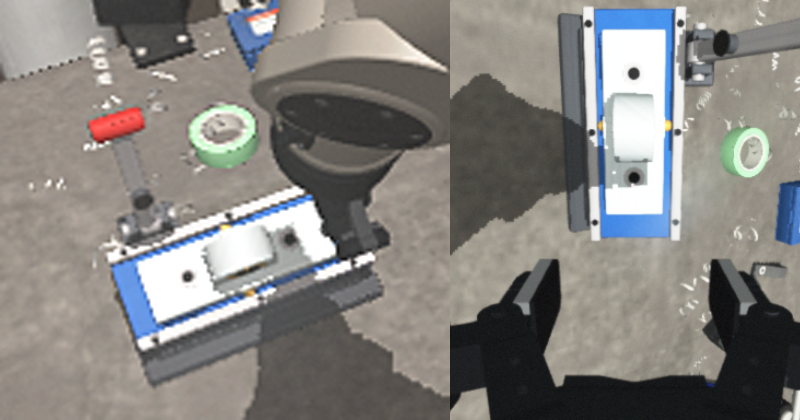

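The block sits fully in the channel with the brass key showing on both sides under the housing. The clamp is untouched at q of about 2.045, with the handle at about (0.591, 0.194, 0.229). Next, pinch the handle by its ends.

```bash
cat >> h.py <<'E'
def grip(q,tilt=15,depth=.015,bed=BED):
    B=bedT(bed); h=tf(B,[.048-.116*np.cos(q),.06,.032+.116*np.sin(q)])[0]
    a=np.radians(tilt); Y=Ro.from_euler('z',bed[2]).as_matrix()
    R=Y@np.array([[np.cos(a),0,np.sin(a)],[0,-1,0],[np.sin(a),0,-np.cos(a)]])
    T=np.eye(4); T[:3,:3]=R; T[:3,3]=h+R[:,2]*depth; return T
E
python3 - <<'E'
from h import *
np.set_printoptions(precision=3,suppress=True)
T,o=pose(); G=grip(2.045,15,-.075); print(G)
plan(G,16); D=np.real(fmp(np.linalg.inv(T)@G,1/16))
for k in(2,4,6,8,10,12,14,16): print((T@np.linalg.matrix_power(D,k))[:3,3])
E
```

```text
[[ 0.966 -0.017  0.259  0.571]
 [-0.017 -1.    -0.004  0.193]
 [ 0.259  0.    -0.966  0.3  ]
 [ 0.     0.     0.     1.   ]]
16 rows of mm [10.75  1.29 -2.59] deg [ 0.74 -0.74  5.59]
[0.476 0.113 0.229]
[0.481 0.133 0.237]
[0.489 0.151 0.246]
[0.502 0.167 0.256]
[0.516 0.18  0.267]
[0.534 0.189 0.278]
[0.552 0.193 0.289]
[0.571 0.193 0.3  ]
```

jog_arm(rows=[{"fingers": 60, "x": 10.8, "y": 1.3, "z": -2.6, "ax": 0.74, "ay": -0.74, "az": 5.6}, {"fingers": 60, "x": 10.8, "y": 1.3, "z": -2.6, "ax": 0.74, "ay": -0.74, "az": 5.6}, {"fingers": 60, "x": 10.8, "y": 1.3, "z": -2.6, "ax": 0.74, "ay": -0.74, "az": 5.6}, {"fingers": 60, "x": 10.8, "y": 1.3, "z": -2.6, "ax": 0.74, "ay": -0.74, "az": 5.6}, {"fingers": 60, "x": 10.8, "y": 1.3, "z": -2.6, "ax": 0.74, "ay": -0.74, "az": 5.6}, {"fingers": 60, "x": 10.8, "y": 1.3, "z": -2.6, "ax": 0.74, "ay": -0.74, "az": 5.6}, {"fingers": 60, "x": 10.8, "y": 1.3, "z": -2.6, "ax": 0.74, "ay": -0.74, "az": 5.6}, {"fingers": 60, "x": 10.8, "y": 1.3, "z": -2.6, "ax": 0.74, "ay": -0.74, "az": 5.6}])

```text
t: 13.0
eef_pos: [0.5017, 0.1683, 0.2552]
tool_rot: [0.101, 0.912, 0.361, 0.168]
contact_force: [-0.4, -0.6, -0.6]
gripper_width: 0.703
grasp_force: 0.0
```

jog_arm(rows=[{"fingers": 60, "x": 10.8, "y": 1.3, "z": -2.6, "ax": 0.74, "ay": -0.74, "az": 5.6}, {"fingers": 60, "x": 10.8, "y": 1.3, "z": -2.6, "ax": 0.74, "ay": -0.74, "az": 5.6}, {"fingers": 60, "x": 10.8, "y": 1.3, "z": -2.6, "ax": 0.74, "ay": -0.74, "az": 5.6}, {"fingers": 60, "x": 10.8, "y": 1.3, "z": -2.6, "ax": 0.74, "ay": -0.74, "az": 5.6}, {"fingers": 60, "x": 10.8, "y": 1.3, "z": -2.6, "ax": 0.74, "ay": -0.74, "az": 5.6}, {"fingers": 60, "x": 10.8, "y": 1.3, "z": -2.6, "ax": 0.74, "ay": -0.74, "az": 5.6}, {"fingers": 60, "x": 10.8, "y": 1.3, "z": -2.6, "ax": 0.74, "ay": -0.74, "az": 5.6}, {"fingers": 60, "x": 10.8, "y": 1.3, "z": -2.6, "ax": 0.74, "ay": -0.74, "az": 5.6}])

```text
t: 13.8
eef_pos: [0.5723, 0.1944, 0.2993]
tool_rot: [0.001, 0.992, -0.011, 0.129]
contact_force: [0.2, -0.1, -0.4]
gripper_width: 0.701
grasp_force: 0.0
```

```bash
cat > st2.py <<'E'
from h import *
np.set_printoptions(precision=3,suppress=True)
for i in range(4): bot.read_camera("wrist")
T,o=pose(); B=bedT(BED); h=tf(np.linalg.inv(B),(T@[0,0,-.015,1])[:3])[0]
print("t",o["t"],"grip pt in bed mm",h*1000,"q",np.arctan2(h[2]-.032,.048-h[0]),"r",np.hypot(h[2]-.032,h[0]-.048),"joints",o["q"],"vmax",abs(o["joint_vel"]).max())
print("rot err",Ro.from_matrix(grip(0)[:3,:3].T@T[:3,:3]).as_rotvec(degrees=True),"F world",o["contact_force"],"F bed",B[:3,:3].T@o["contact_force"],"w",o["gripper_width"],o["grasp_force"])
E
python3 st2.py; python3 - <<'E'
from h import *
plan(grip(2.045,15),7)
w=cam("wrist"); m=mask(w,"red"); n,l,s,c=cv2.connectedComponentsWithStats(m)
T=pose()[0]; B=bedT(BED); H=tf(B,[.1011,.06,.1352])
for i in range(1,n):
    if s[i,4]>100: 
        o,d=ray(w,[c[i]]); t=(H[0,2]-o[2])/d[0,2]; print(c[i],s[i],"pred",proj(w,H),"in tool",tf(np.linalg.inv(T),o+t*d[0]),"expect",tf(np.linalg.inv(T),H))
E
```

```text
t 14.0 grip pt in bed mm [124.071  60.139 221.421] q 1.952681305871891 r 0.20412506825125923 joints [-0.345  0.187 -0.178  1.832  0.21   0.912 -2.215] vmax 0.02043076655600582
rot err [-0.089 -0.111 -0.042] F world [ 0.025 -0.364  0.402] F bed [ 0.228 -0.363  0.332] w 0.7049723227030615 0.0
7 rows of mm [2.000e-02 1.000e-02 1.275e+01] deg [0.01 0.02 0.01]
[256.7936747 201.9871988] [ 230  189   54   27 1328] pred [[258.38126141 201.28352122]] in tool [[ 0.00026562 -0.00099079  0.07426787]] expect [[7.16118691e-04 6.22951641e-05 7.43893664e-02]]
```

jog_arm(rows=[{"fingers": 60, "x": 0, "y": -0.8, "z": 13, "ax": 0, "ay": 0, "az": 0}, {"fingers": 60, "x": 0, "y": 0, "z": 13, "ax": 0, "ay": 0, "az": 0}, {"fingers": 60, "x": 0, "y": 0, "z": 13, "ax": 0, "ay": 0, "az": 0}, {"fingers": 60, "x": 0, "y": 0, "z": 13, "ax": 0, "ay": 0, "az": 0}, {"fingers": 60, "x": 0, "y": 0, "z": 13, "ax": 0, "ay": 0, "az": 0}, {"fingers": 60, "x": 0, "y": 0, "z": 13, "ax": 0, "ay": 0, "az": 0}, {"fingers": 60, "x": 0, "y": 0, "z": 11, "ax": 0, "ay": 0, "az": 0}, {"fingers": 60, "x": 0, "y": 0, "z": 0, "ax": 0, "ay": 0, "az": 0}])

```text
t: 14.85
eef_pos: [0.5945, 0.1929, 0.2126]
tool_rot: [0.002, 0.992, -0.01, 0.129]
contact_force: [0.1, 0.5, -0.2]
gripper_width: 0.702
grasp_force: 0.0
```

```bash
python3 st2.py
```

```text
t 15.05 grip pt in bed mm [102.608  60.667 136.92 ] q 2.050686446692003 r 0.1182798045539673 joints [-0.348  0.303 -0.159  1.885  0.26   0.744 -2.258] vmax 0.006397569753555238
rot err [0.001 0.035 0.143] F world [ 1.047 -0.341  0.081] F bed [ 0.953 -0.323 -0.456] w 0.7027905319285466 0.0
```

jog_arm(force=40, rows=[{"fingers": 50, "x": 0, "y": 0, "z": 0, "ax": 0, "ay": 0, "az": 0}, {"fingers": 42, "x": 0, "y": 0, "z": 0, "ax": 0, "ay": 0, "az": 0}, {"fingers": 38, "x": 0, "y": 0, "z": 0, "ax": 0, "ay": 0, "az": 0}, {"fingers": 34, "x": 0, "y": 0, "z": 0, "ax": 0, "ay": 0, "az": 0}, {"fingers": 30, "x": 0, "y": 0, "z": 0, "ax": 0, "ay": 0, "az": 0}, {"fingers": 30, "x": 0, "y": 0, "z": 0, "ax": 0, "ay": 0, "az": 0}, {"fingers": 30, "x": 0, "y": 0, "z": 0, "ax": 0, "ay": 0, "az": 0}, {"fingers": 30, "x": 0, "y": 0, "z": 0, "ax": 0, "ay": 0, "az": 0}])

```text
t: 15.85
eef_pos: [0.5952, 0.1952, 0.2157]
tool_rot: [0.0, 0.991, -0.009, 0.131]
contact_force: [-2.4, 3.6, 5.9]
gripper_width: 0.411
grasp_force: 40.2
```

```bash
python3 st2.py; python3 - <<'E'
from h import *
T,o=pose(); B=bedT(BED); h=tf(np.linalg.inv(B),(T@[0,0,-.015,1])[:3])[0]; q0=np.arctan2(h[2]-.032,.048-h[0])
# shifts in tool frame along the arc (relative positions on the nominal circle)
qs=np.linspace(2.045,0,33); P=[grip(q)[:3,3] for q in qs]; R=grip(0)[:3,:3]
for i in range(32): print(i,round(qs[i+1],3),np.round((P[i+1]-P[i])@R*1000,1))
E
```

```text
t 16.05 grip pt in bed mm [102.642  62.116 137.265] q 2.0496023100265193 r 0.11860209526240709 joints [-0.349  0.303 -0.16   1.884  0.259  0.743 -2.258] vmax 0.0009881488338622313
rot err [0.106 0.067 0.08 ] F world [-2.466  4.281  5.298] F bed [0.45  4.238 5.858] w 0.4126411011031428 40.216771960258484
0 1.981 [-7.3 -0.  -1.3]
1 1.917 [-7.4  0.  -0.9]
2 1.853 [-7.4  0.  -0.4]
3 1.789 [-7.4 -0.   0.1]
4 1.725 [-7.4 -0.   0.6]
5 1.662 [-7.3  0.   1. ]
6 1.598 [-7.3 -0.   1.5]
7 1.534 [-7.1  0.   2. ]
8 1.47 [-7.  -0.   2.4]
9 1.406 [-6.8  0.   2.9]
10 1.342 [-6.6  0.   3.3]
11 1.278 [-6.4 -0.   3.7]
12 1.214 [-6.2  0.   4.1]
13 1.15 [-5.9 -0.   4.5]
14 1.086 [-5.6 -0.   4.9]
15 1.022 [-5.3  0.   5.2]
16 0.959 [-4.9 -0.   5.5]
17 0.895 [-4.6  0.   5.8]
18 0.831 [-4.2  0.   6.1]
19 0.767 [-3.8  0.   6.4]
20 0.703 [-3.4 -0.   6.6]
21 0.639 [-2.9 -0.   6.8]
22 0.575 [-2.5  0.   7. ]
23 0.511 [-2.1  0.   7.1]
24 0.447 [-1.6 -0.   7.2]
25 0.383 [-1.1  0.   7.3]
26 0.32 [-0.7  0.   7.4]
27 0.256 [-0.2  0.   7.4]
28 0.192 [ 0.3 -0.   7.4]
29 0.128 [0.8 0.  7.4]
30 0.064 [1.2 0.  7.3]
31 0.0 [ 1.7 -0.   7.2]
```

jog_arm(rows=[{"fingers": 30, "x": -7.3, "y": -0.5, "z": -1.3, "ax": 0, "ay": 0, "az": 0}, {"fingers": 30, "x": -7.4, "y": -0.5, "z": -0.9, "ax": 0, "ay": 0, "az": 0}, {"fingers": 30, "x": -7.4, "y": 0, "z": -0.4, "ax": 0, "ay": 0, "az": 0}, {"fingers": 30, "x": -7.4, "y": 0, "z": 0.1, "ax": 0, "ay": 0, "az": 0}, {"fingers": 30, "x": -7.4, "y": 0, "z": 0.6, "ax": 0, "ay": 0, "az": 0}, {"fingers": 30, "x": -7.3, "y": 0, "z": 1, "ax": 0, "ay": 0, "az": 0}, {"fingers": 30, "x": -7.3, "y": 0, "z": 1.5, "ax": 0, "ay": 0, "az": 0}, {"fingers": 30, "x": -7.1, "y": 0, "z": 2, "ax": 0, "ay": 0, "az": 0}])

```text
t: 16.85
eef_pos: [0.5424, 0.196, 0.2002]
tool_rot: [0.0, 0.991, -0.01, 0.134]
contact_force: [1.8, 0.5, 12.3]
gripper_width: 0.411
grasp_force: 42.1
```

```bash
python3 st2.py
```

```text
t 17.05 grip pt in bed mm [ 47.3    61.928 150.25 ] q 1.5648750043902961 r 0.11825239879337693 joints [-0.39   0.242 -0.168  2.012  0.288  0.683 -2.344] vmax 0.0038702524697898605
rot err [0.052 0.24  0.149] F world [-3.067  0.023 12.274] F bed [ 3.481 -0.03  12.163] w 0.4115902349878254 42.208845019340515
```

jog_arm(rows=[{"fingers": 30, "x": -7.0, "y": 0, "z": 1.4, "ax": 0, "ay": 0, "az": 0}, {"fingers": 30, "x": -6.8, "y": 0, "z": 2.2, "ax": 0, "ay": 0, "az": 0}, {"fingers": 30, "x": -6.6, "y": 0, "z": 3.3, "ax": 0, "ay": 0, "az": 0}, {"fingers": 30, "x": -6.4, "y": 0, "z": 3.7, "ax": 0, "ay": 0, "az": 0}, {"fingers": 30, "x": -6.2, "y": 0, "z": 4.1, "ax": 0, "ay": 0, "az": 0}, {"fingers": 30, "x": -5.9, "y": 0, "z": 4.5, "ax": 0, "ay": 0, "az": 0}, {"fingers": 30, "x": -5.6, "y": 0, "z": 4.9, "ax": 0, "ay": 0, "az": 0}, {"fingers": 30, "x": -5.3, "y": 0, "z": 5.2, "ax": 0, "ay": 0, "az": 0}])

```text
t: 17.85
eef_pos: [0.4985, 0.1964, 0.1568]
tool_rot: [0.001, 0.991, -0.01, 0.131]
contact_force: [-6.3, -0.1, 10.9]
gripper_width: 0.412
grasp_force: 44.8
```

```bash
python3 st2.py
```

```text
t 18.05 grip pt in bed mm [-11.753  61.677 134.062] q 1.0411354578136944 r 0.11826716264454032 joints [-0.44   0.245 -0.163  2.132  0.349  0.58  -2.459] vmax 0.0022981629222403877
rot err [-0.053 -0.072  0.087] F world [-5.356  1.937  5.009] F bed [-2.162  1.844  7.033] w 0.41014779361309117 44.28194046020508
```

jog_arm(rows=[{"fingers": 30, "x": -4.9, "y": 0, "z": 5.4, "ax": 0, "ay": 0, "az": 0}, {"fingers": 30, "x": -4.6, "y": 0, "z": 5.8, "ax": 0, "ay": 0, "az": 0}, {"fingers": 30, "x": -4.2, "y": 0, "z": 6.1, "ax": 0, "ay": 0, "az": 0}, {"fingers": 30, "x": -3.8, "y": 0, "z": 6.4, "ax": 0, "ay": 0, "az": 0}, {"fingers": 30, "x": -3.4, "y": 0, "z": 6.6, "ax": 0, "ay": 0, "az": 0}, {"fingers": 30, "x": -2.9, "y": 0, "z": 6.8, "ax": 0, "ay": 0, "az": 0}, {"fingers": 30, "x": -2.5, "y": 0, "z": 7, "ax": 0, "ay": 0, "az": 0}, {"fingers": 30, "x": -2.1, "y": 0, "z": 7.1, "ax": 0, "ay": 0, "az": 0}])

```text
t: 18.85
eef_pos: [0.4823, 0.1965, 0.0983]
tool_rot: [0.002, 0.992, -0.009, 0.129]
contact_force: [-8.2, 1.7, 5.7]
gripper_width: 0.408
grasp_force: 54.0
```

```bash
python3 st2.py
```

```text
t 19.05 grip pt in bed mm [-54.029  61.545  91.67 ] q 0.5291934890004947 r 0.11819655048172512 joints [-0.5    0.323 -0.118  2.205  0.452  0.444 -2.591] vmax 0.0034653907525409185
rot err [-0.093 -0.2    0.026] F world [-6.767  3.251 -0.869] F bed [-6.343  3.133  2.659] w 0.4081508146329512 53.51454734802246
```

Continue, relieving about 0.5 mm along tool x, and stop at q of about 0.06.

jog_arm(rows=[{"fingers": 30, "x": -2.0, "y": -0.3, "z": 7.2, "ax": 0, "ay": 0, "az": 0}, {"fingers": 30, "x": -1.4, "y": -0.3, "z": 7.3, "ax": 0, "ay": 0, "az": 0}, {"fingers": 30, "x": -0.9, "y": 0, "z": 7.4, "ax": 0, "ay": 0, "az": 0}, {"fingers": 30, "x": -0.3, "y": 0, "z": 7.4, "ax": 0, "ay": 0, "az": 0}, {"fingers": 30, "x": 0.1, "y": 0, "z": 7.4, "ax": 0, "ay": 0, "az": 0}, {"fingers": 30, "x": 0.6, "y": 0, "z": 7.4, "ax": 0, "ay": 0, "az": 0}, {"fingers": 30, "x": 1.2, "y": 0, "z": 7.3, "ax": 0, "ay": 0, "az": 0}, {"fingers": 30, "x": 0, "y": 0, "z": 0, "ax": 0, "ay": 0, "az": 0}])

```text
t: 19.85
eef_pos: [0.4927, 0.1963, 0.0469]
tool_rot: [0.002, 0.992, -0.009, 0.128]
contact_force: [-6.3, 2.4, -1.8]
gripper_width: 0.414
grasp_force: 60.8
```

```bash
python3 st2.py
```

```text
t 20.05 grip pt in bed mm [-70.404  61.558  42.694] q 0.09007552643974753 r 0.11888631669337471 joints [-0.55   0.431 -0.047  2.214  0.541  0.33  -2.678] vmax 0.000851406243429543
rot err [-0.14  -0.24   0.018] F world [-7.486  1.978 -2.204] F bed [-7.614  1.848  1.851] w 0.41165303315390256 60.68902015686035
```

jog_arm(rows=[{"fingers": 30, "x": -0.4, "y": 0, "z": 2.8, "ax": 0, "ay": 0, "az": 0}, {"fingers": 30, "x": 0.3, "y": 0, "z": 2, "ax": 0, "ay": 0, "az": 0}, {"fingers": 30, "x": 0.4, "y": 0, "z": 1.5, "ax": 0, "ay": 0, "az": 0}, {"fingers": 30, "x": 0.4, "y": 0, "z": 1.5, "ax": 0, "ay": 0, "az": 0}, {"fingers": 30, "x": 0.3, "y": 0, "z": 1, "ax": 0, "ay": 0, "az": 0}, {"fingers": 30, "x": 0.3, "y": 0, "z": 1, "ax": 0, "ay": 0, "az": 0}, {"fingers": 30, "x": 0, "y": 0, "z": 0, "ax": 0, "ay": 0, "az": 0}, {"fingers": 30, "x": 0, "y": 0, "z": 0, "ax": 0, "ay": 0, "az": 0}])

```text
t: 20.85
eef_pos: [0.4967, 0.1963, 0.0386]
tool_rot: [0.002, 0.992, -0.009, 0.129]
contact_force: [-7.3, 1.5, 1.9]
gripper_width: 0.412
grasp_force: 61.7
```

```bash
python3 st2.py
```

```text
t 21.05 grip pt in bed mm [-71.241  61.588  33.125] q 0.009432036071779512 r 0.11924670591252119 joints [-0.557  0.453 -0.033  2.21   0.555  0.31  -2.689] vmax 0.0015073836784266744
rot err [-0.127 -0.199  0.017] F world [-7.406  1.678  0.988] F bed [-5.944  1.55   4.572] w 0.4085390956728346 61.66909575462341
```

jog_arm(rows=[{"fingers": 30, "x": -0.3, "y": 0, "z": 0.5, "ax": 0, "ay": 0, "az": 0}, {"fingers": 30, "x": 0.1, "y": 0, "z": 0.5, "ax": 0, "ay": 0, "az": 0}, {"fingers": 30, "x": 0.1, "y": 0, "z": 0.5, "ax": 0, "ay": 0, "az": 0}, {"fingers": 30, "x": 0.1, "y": 0, "z": 0.5, "ax": 0, "ay": 0, "az": 0}, {"fingers": 30, "x": 0, "y": 0, "z": 0, "ax": 0, "ay": 0, "az": 0}, {"fingers": 30, "x": 0, "y": 0, "z": 0, "ax": 0, "ay": 0, "az": 0}, {"fingers": 30, "x": 0, "y": 0, "z": 0, "ax": 0, "ay": 0, "az": 0}, {"fingers": 30, "x": 0, "y": 0, "z": 0, "ax": 0, "ay": 0, "az": 0}])

```text
t: 21.85
eef_pos: [0.4975, 0.1963, 0.0369]
tool_rot: [0.002, 0.992, -0.009, 0.129]
contact_force: [-7.8, 1.4, 3.2]
gripper_width: 0.414
grasp_force: 61.9
```

```bash
python3 st2.py
```

```text
t 22.05 grip pt in bed mm [-71.331  61.603  31.251] q -0.006275003330674178 r 0.11933384078643627 joints [-0.559  0.457 -0.029  2.209  0.558  0.306 -2.692] vmax 0.0018654859094997893
rot err [-0.117 -0.164  0.03 ] F world [-7.031  1.412  2.973] F bed [-4.622  1.29   6.102] w 0.411377169080438 61.93544626235962
```

jog_arm(rows=[{"fingers": 30, "x": 0.1, "y": 0, "z": 0.6, "ax": 0, "ay": 0, "az": 0}, {"fingers": 30, "x": 0.1, "y": 0, "z": 0.6, "ax": 0, "ay": 0, "az": 0}, {"fingers": 30, "x": 0.1, "y": 0, "z": 0.6, "ax": 0, "ay": 0, "az": 0}, {"fingers": 30, "x": 0.1, "y": 0, "z": 0.6, "ax": 0, "ay": 0, "az": 0}, {"fingers": 30, "x": 0.1, "y": 0, "z": 0.6, "ax": 0, "ay": 0, "az": 0}, {"fingers": 30, "x": 0, "y": 0, "z": 0, "ax": 0, "ay": 0, "az": 0}, {"fingers": 30, "x": 0, "y": 0, "z": 0, "ax": 0, "ay": 0, "az": 0}, {"fingers": 30, "x": 0, "y": 0, "z": 0, "ax": 0, "ay": 0, "az": 0}])

```text
t: 22.85
eef_pos: [0.499, 0.1963, 0.0342]
tool_rot: [0.002, 0.992, -0.009, 0.129]
contact_force: [-6.8, 1.4, 3.3]
gripper_width: 0.412
grasp_force: 62.0
```

```bash
python3 st2.py
```

```text
t 23.05 grip pt in bed mm [-71.361  61.611  28.182] q -0.031979134518434475 r 0.11942247530447907 joints [-0.561  0.463 -0.025  2.208  0.561  0.3   -2.695] vmax 0.0016032369286649935
rot err [-0.112 -0.15   0.085] F world [-5.879  1.212  2.765] F bed [-3.726  1.111  5.345] w 0.40778766799558985 62.018916606903076
```

jog_arm(rows=[{"fingers": 30, "x": 0.1, "y": 0, "z": 0.6, "ax": 0, "ay": 0, "az": 0}, {"fingers": 30, "x": 0.1, "y": 0, "z": 0.6, "ax": 0, "ay": 0, "az": 0}, {"fingers": 30, "x": 0.1, "y": 0, "z": 0.6, "ax": 0, "ay": 0, "az": 0}, {"fingers": 30, "x": 0.1, "y": 0, "z": 0.6, "ax": 0, "ay": 0, "az": 0}, {"fingers": 30, "x": 0, "y": 0, "z": 0, "ax": 0, "ay": 0, "az": 0}, {"fingers": 30, "x": 0, "y": 0, "z": 0, "ax": 0, "ay": 0, "az": 0}, {"fingers": 30, "x": 0, "y": 0, "z": 0, "ax": 0, "ay": 0, "az": 0}, {"fingers": 30, "x": 0, "y": 0, "z": 0, "ax": 0, "ay": 0, "az": 0}])

```text
t: 23.85
eef_pos: [0.5003, 0.1963, 0.0321]
tool_rot: [0.002, 0.992, -0.009, 0.129]
contact_force: [-6.3, 0.2, 2.7]
gripper_width: 0.411
grasp_force: 62.1
```

```bash
python3 st2.py; python3 - <<'E'
from h import *
a=cam("scene"); w=cam("wrist"); np.save("s6.npy",a,allow_pickle=True); np.save("w6.npy",w,allow_pickle=True)
x=cv2.resize(a["pixels"][170:290,80:200],(400,400),interpolation=cv2.INTER_CUBIC); y=cv2.resize(w["pixels"][:,56:440],(400,400))
cv2.imwrite("pics/c6.png",np.hstack([x,y])[:,:,::-1])
E
```

```text
t 24.05 grip pt in bed mm [-71.329  61.626  25.745] q -0.052374117670187625 r 0.11949271061369461 joints [-0.562  0.469 -0.021  2.206  0.564  0.295 -2.697] vmax 0.001605333920174086
rot err [-0.106 -0.125  0.058] F world [-6.416  0.563  3.634] F bed [-3.747  0.452  6.359] w 0.41123805101343486 62.12934494018555
```

View pics/c6.png

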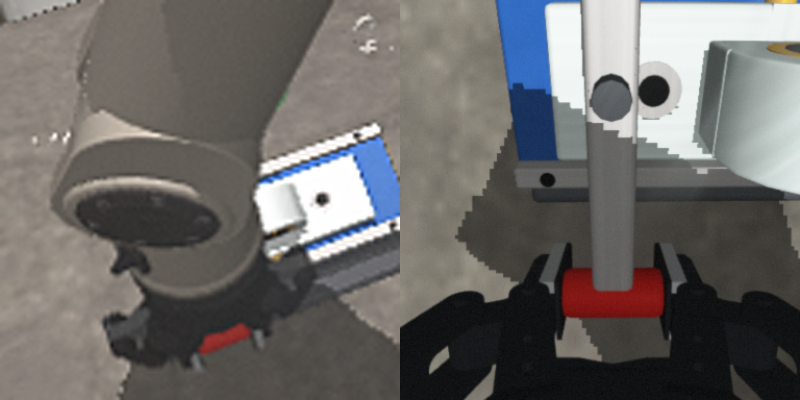

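The wrist view shows the red handle between the pads at crop (613,293), the arm down across the foot, and the block still seated. I need to know whether the handle is slipping in the grip.

```bash
python3 - <<'E'
from h import *
np.set_printoptions(precision=2,suppress=True)
w=np.load("w6.npy",allow_pickle=True).item(); T=pose()[0]; B=bedT(BED)
m=mask(w,"red"); n,l,s,c=cv2.connectedComponentsWithStats(m); i=1+s[1:,4].argmax(); print(s[i],c[i])
q=np.argwhere(l==i)[:,::-1]
for v in range(s[i,1],s[i,1]+s[i,3],6):
    r=q[q[:,1]==v,0]; print(v,r.min(),r.max(),len(r))
for dep in(.008,.010,.012,.015,.019):
    H=(T@[0,0,-dep,1])[:3]
    for qq in (0,):
        P=H+np.array([[0,0,0]]); e=[H+T[:3,1]*k*.018 for k in(-1,1)]
        print("depth",dep,"centre px",proj(w,P)[0],"ends px",proj(w,e)[:,0],"bed",tf(np.linalg.inv(B),H)[0]*1000)
for qq in(-.05,0,.05,.1): 
    h=[.048-.116*np.cos(qq),.06,.032+.116*np.sin(qq)]; print("q",qq,proj(w,tf(B,h))[0],proj(w,tf(B,[[h[0],h[1]+k*.018,h[2]] for k in(-1,1)]))[:,0], "in tool",tf(np.linalg.inv(T),tf(B,h))*1000)
E
```

```text
[ 212  260   97   45 3415] [259.89 285.19]
260 219 286 10
266 214 306 52
272 213 307 56
278 212 308 64
284 212 308 96
290 212 308 97
296 213 307 95
302 214 305 88
depth 0.008 centre px [257.57 258.23] ends px [216.05 299.09] bed [-73.19  61.63  18.99]
depth 0.01 centre px [257.54 260.36] ends px [215.48 299.6 ] bed [-72.67  61.63  20.93]
depth 0.012 centre px [257.51 262.55] ends px [214.89 300.12] bed [-72.14  61.63  22.86]
depth 0.015 centre px [257.46 265.94] ends px [213.98 300.94] bed [-71.36  61.64  25.75]
depth 0.019 centre px [257.39 270.67] ends px [212.71 302.07] bed [-70.32  61.65  29.61]
q -0.05 [261.44 260.27] [305.59 217.26] in tool [[  3.27   1.64 -16.35]]
q 0 [261.53 270.6 ] [307.27 215.76] in tool [[  1.62   1.65 -21.91]]
q 0.05 [261.62 281.13] [309.11 214.1 ] in tool [[  0.24   1.66 -27.54]]
q 0.1 [261.73 291.91] [311.16 212.26] in tool [[ -0.85   1.67 -33.24]]
```

The handle appears about 28 mm behind the TCP, meaning it slid roughly 10 mm in the pads and q is about 0.05. I'll let go, back off, and check the true angle.

jog_arm(rows=[{"fingers": 45, "x": 0, "y": -1.5, "z": 0, "ax": 0, "ay": 0, "az": 0}, {"fingers": 55, "x": 0, "y": 0, "z": 0, "ax": 0, "ay": 0, "az": 0}, {"fingers": 60, "x": 0, "y": 0, "z": 0, "ax": 0, "ay": 0, "az": 0}, {"fingers": 60, "x": 0, "y": 0, "z": -10, "ax": 0, "ay": 0, "az": 0}, {"fingers": 60, "x": 0, "y": 0, "z": -20, "ax": 0, "ay": 0, "az": 0}, {"fingers": 60, "x": 0, "y": 0, "z": -20, "ax": 0, "ay": 0, "az": 0}, {"fingers": 60, "x": 0, "y": 0, "z": -20, "ax": 0, "ay": 0, "az": 0}, {"fingers": 60, "x": 0, "y": 0, "z": -10, "ax": 0, "ay": 0, "az": 0}])

```text
t: 24.95
eef_pos: [0.4813, 0.1991, 0.1121]
tool_rot: [0.001, 0.991, -0.01, 0.131]
contact_force: [0.6, -0.5, -0.2]
gripper_width: 0.702
grasp_force: 0.0
```

```bash
python3 st2.py; cat > hq.py <<'E'
from h import *
np.set_printoptions(precision=2,suppress=True)
B=bedT(BED); Bi=np.linalg.inv(B)
for n in("scene","top","wrist"):
    w=cam(n); np.save(n+"7.npy",w,allow_pickle=True); m=mask(w,"red")
    p=proj(w,tf(B,[-.068,.06,.032]))[0]; k,l,s,c=cv2.connectedComponentsWithStats(m)
    for i in range(1,k):
        if s[i,4]>20 and np.linalg.norm(c[i]-p)<50:
            print(n,c[i],s[i]); 
            for q in(-.05,0,.05,.1,.15): print("   q",q,proj(w,tf(B,[.048-.116*np.cos(q),.06,.032+.116*np.sin(q)]))[0])
E
python3 hq.py
```

```text
t 25.15 grip pt in bed mm [-49.222  63.566 102.707] q 0.6287973070420348 r 0.12021504915724697 joints [-0.491  0.301 -0.136  2.199  0.44   0.47  -2.584] vmax 0.019369945130210623
rot err [-0.036 -0.015  0.155] F world [-0.303 -1.122  0.486] F bed [-0.003 -1.127  0.562] w 0.7020794621408648 0.0
scene [146.08 270.09] [138 265  17  11 105]
   q -0.05 [146.18 270.44]
   q 0 [146.18 270.26]
   q 0.05 [146.14 269.96]
   q 0.1 [146.06 269.53]
   q 0.15 [145.93 268.99]
top [147.43 223.33] [143 222  10   4  21]
   q -0.05 [149.9  222.59]
   q 0 [149.45 223.39]
   q 0.05 [149.   224.11]
   q 0.1 [148.54 224.75]
   q 0.15 [148.08 225.3 ]
wrist [262.72 215.49] [ 233  200   61   29 1435]
   q -0.05 [263.5  203.33]
   q 0 [263.6  208.61]
   q 0.05 [263.71 213.75]
   q 0.1 [263.83 218.72]
   q 0.15 [263.96 223.51]
```

The wrist view puts the clamp at q of about 0.06, not fully closed. I'll shut the fingers and press the handle down from above.

```bash
python3 - <<'E'
from h import *
plan(grip(.06,15,-.030),1)
E
```

```text
1 rows of mm [-0.82  3.37 20.71] deg [ 0.09  0.1  -0.13]
```

jog_arm(rows=[{"fingers": 0, "x": -0.8, "y": 3.4, "z": 0, "ax": 0, "ay": 0, "az": 0}, {"fingers": 0, "x": 0, "y": 0, "z": 0, "ax": 0, "ay": 0, "az": 0}, {"fingers": 0, "x": 0, "y": 0, "z": 0, "ax": 0, "ay": 0, "az": 0}, {"fingers": 0, "x": 0, "y": 0, "z": 0, "ax": 0, "ay": 0, "az": 0}, {"fingers": 0, "x": 0, "y": 0, "z": 6, "ax": 0, "ay": 0, "az": 0}, {"fingers": 0, "x": 0, "y": 0, "z": 8, "ax": 0, "ay": 0, "az": 0}, {"fingers": 0, "x": 0, "y": 0, "z": 8, "ax": 0, "ay": 0, "az": 0}, {"fingers": 0, "x": 0, "y": 0, "z": 6, "ax": 0, "ay": 0, "az": 0}])

```text
t: 26.1
eef_pos: [0.4873, 0.1951, 0.0816]
tool_rot: [0.002, 0.991, -0.01, 0.13]
contact_force: [-0.2, -0.4, -0.2]
gripper_width: 0.003
grasp_force: 0.0
```

jog_arm(rows=[{"fingers": 0, "x": 0, "y": 0, "z": 3, "ax": 0, "ay": 0, "az": 0}, {"fingers": 0, "x": 0, "y": 0, "z": 3, "ax": 0, "ay": 0, "az": 0}, {"fingers": 0, "x": 0, "y": 0, "z": 2, "ax": 0, "ay": 0, "az": 0}, {"fingers": 0, "x": 0, "y": 0, "z": 2, "ax": 0, "ay": 0, "az": 0}, {"fingers": 0, "x": 0, "y": 0, "z": 1, "ax": 0, "ay": 0, "az": 0}, {"fingers": 0, "x": 0, "y": 0, "z": 1, "ax": 0, "ay": 0, "az": 0}, {"fingers": 0, "x": 0, "y": 0, "z": 0, "ax": 0, "ay": 0, "az": 0}, {"fingers": 0, "x": 0, "y": 0, "z": 0, "ax": 0, "ay": 0, "az": 0}])

```text
t: 26.9
eef_pos: [0.4905, 0.1952, 0.0712]
tool_rot: [0.001, 0.991, -0.01, 0.13]
contact_force: [-0.3, 0.2, 0.2]
gripper_width: 0.001
grasp_force: 0.0
```

```bash
python3 st2.py;python3 -c "
from h import *
T=pose()[0]; print('TCP in bed',tf(np.linalg.inv(bedT(BED)),T[:3,3])*1000)"
```

```text
t 27.1 grip pt in bed mm [-60.263  60.385  64.45 ] q 0.29121490608343087 r 0.11302147692592279 joints [-0.516  0.381 -0.087  2.209  0.508  0.381 -2.641] vmax 0.0016953232374128005
rot err [-0.027 -0.015  0.143] F world [-0.011 -0.034  0.13 ] F bed [ 0.057 -0.034  0.118] w -0.0011167997735672826 0.0
TCP in bed [[-64.1489663   60.37804307  49.96245219]]
```

jog_arm(rows=[{"fingers": 0, "x": 0, "y": 0, "z": 1.5, "ax": 0, "ay": 0, "az": 0}, {"fingers": 0, "x": 0, "y": 0, "z": 1.5, "ax": 0, "ay": 0, "az": 0}, {"fingers": 0, "x": 0, "y": 0, "z": 1, "ax": 0, "ay": 0, "az": 0}, {"fingers": 0, "x": 0, "y": 0, "z": 1, "ax": 0, "ay": 0, "az": 0}, {"fingers": 0, "x": 0, "y": 0, "z": 1, "ax": 0, "ay": 0, "az": 0}, {"fingers": 0, "x": 0, "y": 0, "z": 1, "ax": 0, "ay": 0, "az": 0}, {"fingers": 0, "x": 0, "y": 0, "z": 0, "ax": 0, "ay": 0, "az": 0}, {"fingers": 0, "x": 0, "y": 0, "z": 0, "ax": 0, "ay": 0, "az": 0}])

```text
t: 27.9
eef_pos: [0.4924, 0.1952, 0.0644]
tool_rot: [0.001, 0.991, -0.01, 0.13]
contact_force: [0.6, 0.1, 0.5]
gripper_width: -0.001
grasp_force: 0.4
```

```bash
sed -i 's/^print("rot err"/print("TCP bed mm",tf(np.linalg.inv(B),T[:3,3])*1000);print("rot err"/' st2.py; python3 st2.py
```

```text
t 28.1 grip pt in bed mm [-62.203  60.409  57.629] q 0.22849997840383146 r 0.11314342489246898 joints [-0.523  0.396 -0.077  2.21   0.519  0.365 -2.652] vmax 0.0010502109737250737
TCP bed mm [[-66.091  60.402  43.142]]
rot err [-0.027 -0.025  0.132] F world [ 0.164 -0.153  1.294] F bed [ 0.792 -0.15   1.037] w 0.0011949550851754168 0.3456682898104191
```

jog_arm(rows=[{"fingers": 0, "x": 0, "y": 0, "z": 0.6, "ax": 0, "ay": 0, "az": 0}, {"fingers": 0, "x": 0, "y": 0, "z": 0.6, "ax": 0, "ay": 0, "az": 0}, {"fingers": 0, "x": 0, "y": 0, "z": 0.6, "ax": 0, "ay": 0, "az": 0}, {"fingers": 0, "x": 0, "y": 0, "z": 0.6, "ax": 0, "ay": 0, "az": 0}, {"fingers": 0, "x": 0, "y": 0, "z": 0.6, "ax": 0, "ay": 0, "az": 0}, {"fingers": 0, "x": 0, "y": 0, "z": 0, "ax": 0, "ay": 0, "az": 0}, {"fingers": 0, "x": 0, "y": 0, "z": 0, "ax": 0, "ay": 0, "az": 0}, {"fingers": 0, "x": 0, "y": 0, "z": 0, "ax": 0, "ay": 0, "az": 0}])

```text
t: 28.9
eef_pos: [0.4933, 0.1953, 0.0619]
tool_rot: [0.001, 0.991, -0.01, 0.131]
contact_force: [-1.8, -0.4, 8.2]
gripper_width: 0.007
grasp_force: 4.0
```

```bash
python3 st2.py
```

```text
t 29.1 grip pt in bed mm [-62.469  60.464  54.979] q 0.20509142925995566 r 0.11283390072113536 joints [-0.525  0.402 -0.072  2.209  0.524  0.359 -2.657] vmax 0.0019643893952385797
TCP bed mm [[-66.346  60.459  40.489]]
rot err [-0.018  0.02   0.149] F world [-1.69  -1.142  7.085] F bed [ 2.096 -1.171  6.97 ] w 0.0008078328837185422 3.9977701753377914
```

jog_arm(rows=[{"fingers": 0, "x": 0, "y": 0, "z": 0.5, "ax": 0, "ay": 0, "az": 0}, {"fingers": 0, "x": 0, "y": 0, "z": 0.5, "ax": 0, "ay": 0, "az": 0}, {"fingers": 0, "x": 0, "y": 0, "z": 0.5, "ax": 0, "ay": 0, "az": 0}, {"fingers": 0, "x": 0, "y": 0, "z": 0.5, "ax": 0, "ay": 0, "az": 0}, {"fingers": 0, "x": 0, "y": 0, "z": 0, "ax": 0, "ay": 0, "az": 0}, {"fingers": 0, "x": 0, "y": 0, "z": 0, "ax": 0, "ay": 0, "az": 0}, {"fingers": 0, "x": 0, "y": 0, "z": 0, "ax": 0, "ay": 0, "az": 0}, {"fingers": 0, "x": 0, "y": 0, "z": 0, "ax": 0, "ay": 0, "az": 0}])

```text
t: 29.9
eef_pos: [0.4937, 0.1954, 0.0611]
tool_rot: [0.001, 0.991, -0.01, 0.131]
contact_force: [-9.8, -3.5, 26.1]
gripper_width: 0.0
grasp_force: 13.8
```

```bash
python3 st2.py
```

```text
t 30.1 grip pt in bed mm [-62.574  60.544  54.129] q 0.19751940522220482 r 0.11276646501410914 joints [-0.528  0.404 -0.07   2.21   0.527  0.356 -2.66 ] vmax 0.0016684286782740598
TCP bed mm [[-66.439  60.537  39.636]]
rot err [-0.025  0.067  0.146] F world [-9.179 -3.98  25.613] F bed [ 4.918 -4.139 26.736] w -4.5138422615202335e-05 13.76228392124176
```

Firm stop at 27 N with the handle top at z of about 40 mm, where 41 is closed. Back off and verify.

jog_arm(rows=[{"fingers": 0, "x": 0, "y": 0, "z": -1, "ax": 0, "ay": 0, "az": 0}, {"fingers": 0, "x": 0, "y": 0, "z": -3, "ax": 0, "ay": 0, "az": 0}, {"fingers": 0, "x": 0, "y": 0, "z": -15, "ax": 0, "ay": 0, "az": 0}, {"fingers": 0, "x": 0, "y": 0, "z": -25, "ax": 0, "ay": 0, "az": 0}, {"fingers": 0, "x": 0, "y": 0, "z": -25, "ax": 0, "ay": 0, "az": 0}, {"fingers": 0, "x": 0, "y": 0, "z": -25, "ax": 0, "ay": 0, "az": 0}, {"fingers": 0, "x": -5, "y": 0, "z": -20, "ax": 0, "ay": 0, "az": 0}, {"fingers": 0, "x": 0, "y": 0, "z": 0, "ax": 0, "ay": 0, "az": 0}])

```text
t: 30.9
eef_pos: [0.4592, 0.1966, 0.1702]
tool_rot: [0.0, 0.991, -0.01, 0.132]
contact_force: [-0.4, -0.6, -0.3]
gripper_width: 0.003
grasp_force: 0.0
```

```bash
python3 st2.py; python3 hq.py; python3 - <<'E'
from h import *
a=np.load("scene7.npy",allow_pickle=True).item(); w=np.load("wrist7.npy",allow_pickle=True).item()
x=cv2.resize(a["pixels"][150:290,80:220],(400,400),interpolation=cv2.INTER_CUBIC); y=cv2.resize(w["pixels"][:,64:448],(400,400))
cv2.imwrite("pics/c7.png",np.hstack([x,y])[:,:,::-1])
E
```

```text
t 31.1 grip pt in bed mm [-39.548  59.988 163.436] q 0.983192297001447 r 0.15792415506584456 joints [-0.457  0.174 -0.192  2.193  0.346  0.599 -2.503] vmax 0.007435825290986397
TCP bed mm [[-43.458  59.965 148.954]]
rot err [-0.089 -0.109  0.135] F world [0.458 0.54  0.092] F bed [ 0.434  0.548 -0.144] w 0.001755470604832969 0.0
scene [146.25 270.38] [139 265  16  11 100]
   q -0.05 [146.18 270.44]
   q 0 [146.18 270.26]
   q 0.05 [146.14 269.96]
   q 0.1 [146.06 269.53]
   q 0.15 [145.93 268.99]
top [148.53 223.56] [144 221  10   5  36]
   q -0.05 [149.9  222.59]
   q 0 [149.45 223.39]
   q 0.05 [149.   224.11]
   q 0.1 [148.54 224.75]
   q 0.15 [148.08 225.3 ]
wrist [257.4  177.89] [235 166  46  23 862]
   q -0.05 [258.36 172.76]
   q 0 [258.35 176.36]
   q 0.05 [258.33 179.75]
   q 0.1 [258.32 182.94]
   q 0.15 [258.3  185.89]
```

View pics/c7.png

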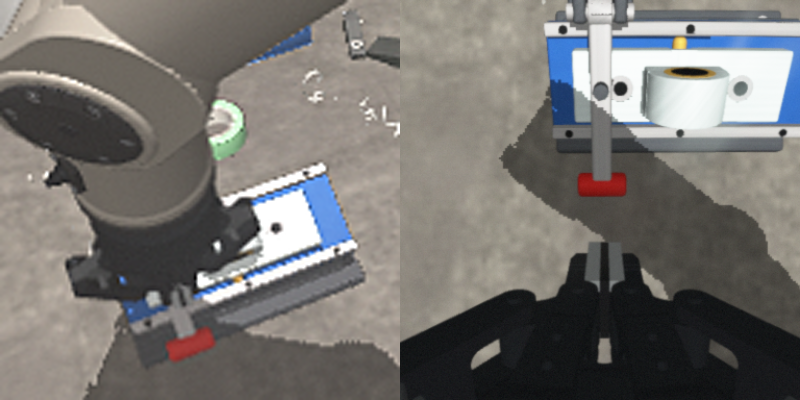

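The clamp lies across the foot with q of about 0.01, and the block is flat in the channel with the key in its groove. The red handle is at (602,185) in the crop, clear of the gripper. Handing in.

```bash
python3 -c "
from station import bot
print(bot.hand_in())"
```

```text
the job is handed in; nothing more can be done
None
```

The block is fully down over the brass key, confirmed by feel before I swung the clamp. The clamp is closed on its foot (measured angle about 0.01 rad) after a final press to a firm stop, because the handle slipped in the grip short of closed. The gripper is clear, the other things were not touched, and the job was handed in at about 31 s.

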